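Change over the sauce bottles in the cafe's warmer

ROBOT

A 6-joint arm with a two-finger parallel gripper is mounted at the origin on the work surface. World frame = base frame: x ahead of the robot, y to its left, z up, the work surface at z = 0. Lengths are in mm, angles in degrees, forces in N, time in s.
With the tool pointing down it reaches from about 300 to 850 mm from the base axis. Payload 4.2 kg.
Tool frame: the origin (TCP) lies at the very end of the fingers, on their centre line; the grasp point (between the pads) lies 19 mm behind it; z points along the fingers, y is the line along which they close (so a half turn about z gives the same grasp; the last joint's range is limited). The gripper opens to 91 mm and grips with 3 to 60 N. Pads are 32 mm wide; open, the fingers measure 118 mm over their backs; the gripper's body (76 mm by 178 mm) begins 60 mm behind the grasp point.
Start: joints at [-71.161, 18.312, 89.639, -0, 72.044, -1.146], TCP at [196.522, -540.391, 213.976] pointing down, gripper open.
Joint ranges: [-177.97, 177.97], [-48.28, 115.42], [12.27, 149.76], [-77.06, 257.06], [2.81, 150.46], [-146.56, 146.56]. Speed limits (degrees/s): [147.25, 147.25, 180, 180, 180, 180].

INTERFACE

Orientations are given as [roll, pitch, yaw] about the fixed x, y, z axes, in that order (R = Rz(yaw) Ry(pitch) Rx(roll)).
In Python, from workcell import env, grab_frame gives the robot as it stands. The module is installed in compiled form; this text tells all that it offers.
- The arm moves only by the tool move_arm, never from a script. Its argument "plan" is a list of rows, each an object of numbers: "tx", "ty", "tz": the shift along the tool's x, y, z in cm; "wx", "wy", "wz": the turn, a rotation vector about the tool's x, y, z in rad. In form: [{"tx": .., "ty": .., "tz": .., "wx": .., "wy": .., "wz": ..}, ...]. A call has 1 to 12 rows; each row shifts and turns the commanded pose from where the row before left it, along the tool's axes as they then stand; what a row does not reach is not made up. A row lasts 1/12 s, in which the tool goes at most 41.7 mm and 7.16 degrees, less where a joint would pass 70% of its speed; a pose out of reach is approached as far as the arm can. A call is refused whole if a number of a shift passes 4.17 or a number of a turn 0.125, either way. A call with a gripper value outside its range is refused whole. "gripper" is the finger opening in cm, from 0 to 9.12, set as the call begins (left out, the last holds). The fingers move at their own pace and stop on an object; "force" is the grip in N (left out, the last holds). Time passes only in rows, so rows that do not move let the fingers close. It gives the time, the measured TCP pose, the force, the opening and the grip force at its end, in the units of the state.
- env.state(): the state, without advancing time (a new reading comes with each control period).
- grab_frame(name): name is "scene" or "side" or "wrist"; returns a dict with "color" (400x640x3 uint8, red, green, blue), "vfov" (degrees; the focal length in pixels is half the picture's height over the tangent of half this angle, whatever the lens; pixels are square), "cx", "cy" (the principal point, pixels), "k1" (the pictures are not rectified: a ray, as slopes to the right and down, at radius r is drawn at 1 + k1 r^2 times it, then the intrinsics apply), "view" (4x4, takes a point from world to camera coordinates). Camera axes: x right, y up, looking along -z (the intrinsics and any distortion apply to the point x, -y, -z); pixel columns grow to the right and rows downward; lengths in mm; the calibration is good to about 2 mm. A picture is of the moment at which its call begins. There is no depth.
- env.job_done(): hands the job in; it is judged then, once.
The state is a dict: "time_s": time; "qpos": joint angles; "qvel": joint speeds; "effort": joint torques, N m; "ee_pos": TCP position; "ee_rot": TCP orientation; "force": force on the tool from outside, world axes, zero at the start; "torque": the same for the moment, N m; "gripper_width": finger opening in mm; "gripper_force": force on a finger pad.
Only numpy, scipy, OpenCV 4.12 (cv2) and the standard library are available. Lean on these libraries where they do the work, as an engineer would, in place of code of your own. Each camera call takes 0.05 s, during which the arm holds its last target. There are 200 camera calls.

TASK

Change over the bottle warmer: first press shut the flip-cap lid of every hot bottle that stands open in the warmer and move it, shut, into a compartment of the wooden caddy; then stand every cold bottle from the table in a well of its own, and only there flick its lid wide open so that it can vent. Set the warmer's thermostat to 60 (the long mark, fourth after OFF), keep lids shut on every bottle outside the warmer, and leave the other things on the table where they are.

Things in the scene. Friction and masses are not known exactly. Their poses are not given: they have to be found in the camera images.
- warmer: fixed steel bottle warmer 170 (x) x 400 (y) x 120 mm high; three round wells 62 mm wide in a row along y in its deck; their floors are 65 mm above the table, so a bottle stands 55 mm deep. Thermostat on the deck at the -y end. Origin: centre of underside, z up
- well0 (a point): centre of the floor of well 0 (y = -40 mm in the warmer's frame), where a bottle's origin comes to rest; the deck is 55 mm above it
- well1 (a point): centre of the floor of well 1 (y = 55 mm in the warmer's frame), where a bottle's origin comes to rest; the deck is 55 mm above it
- well2 (a point): centre of the floor of well 2 (y = 150 mm in the warmer's frame), where a bottle's origin comes to rest; the deck is 55 mm above it
- thermostat (a joint): knob angle, rad, 0 to 3.67, clockwise from above; stays where left (0.04 N m). Black bar grip 50 x 15 x 24 mm on a vertical axis; the white line on one half of the bar is the pointer. White marks on the black plate, 0.524 rad apart: OFF = 0 (pointer to the warmer's -x), then 30, 40, 50, 60, 70, 80, 90 C; OFF, 60 and 90 are long marks. 60 is the fourth after OFF: 2.094 rad
- thermostat_grip (a point): on the knob's axis at mid height of the bar grip, 12 mm below its top and 22 mm above the deck; turns with the knob, its -x axis along the bar towards the pointer
- caddy: loose wooden caddy (1.5 kg), an open box 250 (x) x 88 (y) x 70 mm high, walls and floor 7 mm, with two dividers: three compartments about 74 mm square, centres at x = -81, 0, +81 mm, y = 0, floor 7 mm above the table. Origin: centre of underside
- hot1: rigid amber sauce bottle: body 52 mm wide, straight up to 100 mm; white cap base 42 mm wide, 112 to 130 mm; hinged lid on it, 142 mm tall shut; 0.25 to 0.5 kg. Origin: centre of underside, z up; hinge at x=+21, z=130 mm, parallel to y; thumb tab towards -x. HOT: at the start in a well, lid open. May be absent (None)
- hot1_lid (a joint): angle of hot1's lid, rad: 0 shut, 1.57 upright, 2.2 stop. A disc 42 mm wide, 12 mm thick, hinged at its rim, with a thumb tab 17 mm wide and 8 mm thick at the far rim, reaching 59 mm from the hinge; shut, the tab's middle is 30 mm from the bottle's axis, 136 mm above its foot. Stays where it is left (0.02 N m). The tab can be pinched by its sides or lifted
- hot2: rigid amber sauce bottle: body 52 mm wide, straight up to 100 mm; white cap base 42 mm wide, 112 to 130 mm; hinged lid on it, 142 mm tall shut; 0.25 to 0.5 kg. Origin: centre of underside, z up; hinge at x=+21, z=130 mm, parallel to y; thumb tab towards -x. HOT: at the start in a well, lid open. May be absent (None)
- hot2_lid (a joint): angle of hot2's lid, rad: 0 shut, 1.57 upright, 2.2 stop. A disc 42 mm wide, 12 mm thick, hinged at its rim, with a thumb tab 17 mm wide and 8 mm thick at the far rim, reaching 59 mm from the hinge; shut, the tab's middle is 30 mm from the bottle's axis, 136 mm above its foot. Stays where it is left (0.02 N m). The tab can be pinched by its sides or lifted
- hot3: rigid amber sauce bottle: body 52 mm wide, straight up to 100 mm; white cap base 42 mm wide, 112 to 130 mm; hinged lid on it, 142 mm tall shut; 0.25 to 0.5 kg. Origin: centre of underside, z up; hinge at x=+21, z=130 mm, parallel to y; thumb tab towards -x. HOT: at the start in a well, lid open. May be absent (None)
- hot3_lid (a joint): angle of hot3's lid, rad: 0 shut, 1.57 upright, 2.2 stop. A disc 42 mm wide, 12 mm thick, hinged at its rim, with a thumb tab 17 mm wide and 8 mm thick at the far rim, reaching 59 mm from the hinge; shut, the tab's middle is 30 mm from the bottle's axis, 136 mm above its foot. Stays where it is left (0.02 N m). The tab can be pinched by its sides or lifted
- cold1: rigid amber sauce bottle: body 52 mm wide, straight up to 100 mm; white cap base 42 mm wide, 112 to 130 mm; hinged lid on it, 142 mm tall shut; 0.25 to 0.5 kg. Origin: centre of underside, z up; hinge at x=+21, z=130 mm, parallel to y; thumb tab towards -x. COLD: at the start free on the table, lid shut. May be absent (None)
- cold1_lid (a joint): angle of cold1's lid, rad: 0 shut, 1.57 upright, 2.2 stop. A disc 42 mm wide, 12 mm thick, hinged at its rim, with a thumb tab 17 mm wide and 8 mm thick at the far rim, reaching 59 mm from the hinge; shut, the tab's middle is 30 mm from the bottle's axis, 136 mm above its foot. Stays where it is left (0.02 N m). The tab can be pinched by its sides or lifted
- cold2: rigid amber sauce bottle: body 52 mm wide, straight up to 100 mm; white cap base 42 mm wide, 112 to 130 mm; hinged lid on it, 142 mm tall shut; 0.25 to 0.5 kg. Origin: centre of underside, z up; hinge at x=+21, z=130 mm, parallel to y; thumb tab towards -x. COLD: at the start free on the table, lid shut. May be absent (None)
- cold2_lid (a joint): angle of cold2's lid, rad: 0 shut, 1.57 upright, 2.2 stop. A disc 42 mm wide, 12 mm thick, hinged at its rim, with a thumb tab 17 mm wide and 8 mm thick at the far rim, reaching 59 mm from the hinge; shut, the tab's middle is 30 mm from the bottle's axis, 136 mm above its foot. Stays where it is left (0.02 N m). The tab can be pinched by its sides or lifted
- cold3: rigid amber sauce bottle: body 52 mm wide, straight up to 100 mm; white cap base 42 mm wide, 112 to 130 mm; hinged lid on it, 142 mm tall shut; 0.25 to 0.5 kg. Origin: centre of underside, z up; hinge at x=+21, z=130 mm, parallel to y; thumb tab towards -x. COLD: at the start free on the table, lid shut. May be absent (None)
- cold3_lid (a joint): angle of cold3's lid, rad: 0 shut, 1.57 upright, 2.2 stop. A disc 42 mm wide, 12 mm thick, hinged at its rim, with a thumb tab 17 mm wide and 8 mm thick at the far rim, reaching 59 mm from the hinge; shut, the tab's middle is 30 mm from the bottle's axis, 136 mm above its foot. Stays where it is left (0.02 N m). The tab can be pinched by its sides or lifted
- cup: bystander: white cup on its saucer (140 mm wide, 72 mm tall); origin: centre of its underside
- jug: bystander: steel milk jug, 75 mm wide, 108 mm tall; origin: centre of its underside
- shaker: bystander: glass sugar shaker with steel top, no hinged lid, 60 mm wide, 120 mm tall; origin: centre of its underside
- tin: bystander: round tea tin, 85 mm wide, 120 mm tall; origin: centre of its underside
Things that resemble listed ones, but are neither listed nor needed, are in the scene too. Leave any blue, red or turquoise look-alike of the cold3 alone.

How it is judged (in metres and radians):
On the way, in this order (a step that is already met when the one before it is completed fails the run):
1. every hot bottle stands in a caddy compartment with its lid shut (x of hot1 in the frame of caddy between -0.1 and 0.1 m and y of hot1 in the frame of caddy between -0.025 and 0.025 m and z of each of hot1, hot2, hot3 in the frame of caddy below 0.014 m and angle between each of hot1, hot2, hot3's own z axis and vertical below 0.2 rad and value of joint each of hot1_lid, hot2_lid, hot3_lid below 0.09 rad and x of hot2 in the frame of caddy between -0.1 and 0.1 m and y of hot2 in the frame of caddy between -0.025 and 0.025 m and x of hot3 in the frame of caddy between -0.1 and 0.1 m and y of hot3 in the frame of caddy between -0.025 and 0.025 m), for 0.2 s.
2. every cold bottle stands in a well of the warmer with its lid open ((horizontal distance between cold1 and well0 below 0.012 m or horizontal distance between cold1 and well1 below 0.012 m or horizontal distance between cold1 and well2 below 0.012 m) and z of each of cold1, cold2, cold3 in the frame of warmer below 0.073 m and angle between each of cold1, cold2, cold3's own z axis and vertical below 0.2 rad and value of joint each of cold1_lid, cold2_lid, cold3_lid above 1.4 rad and (horizontal distance between cold2 and well0 below 0.012 m or horizontal distance between cold2 and well1 below 0.012 m or horizontal distance between cold2 and well2 below 0.012 m) and (horizontal distance between cold3 and well0 below 0.012 m or horizontal distance between cold3 and well1 below 0.012 m or horizontal distance between cold3 and well2 below 0.012 m)), for 0.2 s.
At the end, for the whole second after the job is handed in: Hot bottles upright on the floor of the caddy, in its compartments, lids under 0.09 rad; cold bottles upright on well floors (12 mm of centre), lids over 1.4 rad; upright within 0.2 rad; thermostat within 0.12 rad of 2.094; bottles at rest (all of step 1 and all of step 2 and value of joint thermostat between 1.974 and 2.214 rad and linear speed of each of hot1, hot2, hot3, cold1, cold2, cold3 below 0.02 m/s); the robot touches nothing.
It fails at once if a bottle is lifted 30 mm or more off the well's floor with its lid open (over 0.4 rad) ((value of joint hot1_lid above 0.4 rad and z of hot1 in the frame of warmer above 0.095 m) or (value of joint hot2_lid above 0.4 rad and z of hot2 in the frame of warmer above 0.095 m) or (value of joint hot3_lid above 0.4 rad and z of hot3 in the frame of warmer above 0.095 m) or (value of joint cold1_lid above 0.4 rad and z of cold1 in the frame of warmer above 0.095 m) or (value of joint cold2_lid above 0.4 rad and z of cold2 in the frame of warmer above 0.095 m) or (value of joint cold3_lid above 0.4 rad and z of cold3 in the frame of warmer above 0.095 m)).
It fails at once if a bottle stands or is carried outside the warmer, low over the table, with its lid open (over 0.4 rad) ((value of joint hot1_lid above 0.4 rad and z of hot1 in the frame of warmer below 0.045 m) or (value of joint hot2_lid above 0.4 rad and z of hot2 in the frame of warmer below 0.045 m) or (value of joint hot3_lid above 0.4 rad and z of hot3 in the frame of warmer below 0.045 m) or (value of joint cold1_lid above 0.4 rad and z of cold1 in the frame of warmer below 0.045 m) or (value of joint cold2_lid above 0.4 rad and z of cold2 in the frame of warmer below 0.045 m) or (value of joint cold3_lid above 0.4 rad and z of cold3 in the frame of warmer below 0.045 m)).
It fails at once if a bystander (cup, jug, shaker, tin) is moved by more than 40 mm (distance of any of cup, jug, shaker, tin from where it was at the start of the episode above 0.04 m).
Of hot1, hot2, hot3 only 1 to 2 are there at a start; the rules pass over those that are not, and their reading is None.
Of cold1, cold2, cold3 only 2 to 2 are there at a start; the rules pass over those that are not, and their reading is None.
At some moment in a run one of caddy may be knocked a few centimetres aside while the robot is not near it.
It also fails if it takes over 210 s, if anything falls off the work surface, if the arm or the gripper's body presses on something with over 40 N, if the wrist force passes 120 N, or if a joint passes its speed limit or range.

## Working session

There is one attempt and no reset: what is moved stays moved. The work goes in short steps, Python scripts to look and compute and a tool call to move; the robot and the scene stay as the last step left them, time stands still between calls to the robot, and variables do not carry over. Pictures are saved under pics/ and viewed, at most 14 in all, crops included, and the job is handed in when it is done.

Besides the shell and the picture viewer there is one more tool, called after ">>>" by a JSON object that holds its "op" and its "data". move_arm: Moves the arm, as the interface text tells. Its arguments: {"type":"object","properties":{"plan":{"type":"array","items":{"type":"object","properties":{"tx":{"type":"number"},"ty":{"type":"number"},"tz":{"type":"number"},"wx":{"type":"number"},"wy":{"type":"number"},"wz":{"type":"number"}}}},"gripper":{"type":"number"},"force":{"type":"number"}},"required":["plan"]}

```bash
mkdir -p pics
cat > h.py <<'E'
import numpy as np, cv2
from workcell import env, grab_frame
from scipy.spatial.transform import Rotation as R
def K(f):
    h=f["color"].shape[0]; return h/2/np.tan(np.radians(f["vfov"])/2)
def proj(f,P):
    P=np.atleast_2d(P).astype(float); V=np.array(f["view"]); c=P@V[:3,:3].T+V[:3,3]
    s=np.c_[c[:,0]/-c[:,2], -c[:,1]/-c[:,2]]; r2=(s**2).sum(1,keepdims=True)
    return s*(1+f["k1"]*r2)*K(f)+[f["cx"],f["cy"]]
def ray(f,px):
    px=np.atleast_2d(px).astype(float); d=(px-[f["cx"],f["cy"]])/K(f); s=d.copy()
    for _ in range(20): s=d/(1+f["k1"]*(s**2).sum(1,keepdims=True))
    V=np.array(f["view"]); D=np.c_[s[:,0],-s[:,1],-np.ones(len(s))]@V[:3,:3]
    return -V[:3,:3].T@V[:3,3], D
def onz(f,px,z):
    o,D=ray(f,px); return o+D*((z-o[2])/D[:,2])[:,None]
def save(f,n,crop=None,sc=1):
    im=f["color"][:,:,::-1]
    if crop: im=im[crop[1]:crop[3],crop[0]:crop[2]]
    cv2.imwrite("pics/"+n,cv2.resize(im,None,fx=sc,fy=sc,interpolation=cv2.INTER_CUBIC))
E
python3 - <<'E'
from h import *
import pickle
for n in("scene","side","wrist"):
    f=grab_frame(n); save(f,n+"0.png",sc=1.25); pickle.dump(f,open(n+"0.pkl","wb"))
    print(n,f["vfov"],f["cx"],f["cy"],f["k1"]); print(np.round(np.array(f["view"]),2).tolist())
print(env.state())
E
```

```text
scene 46.721773032047246 321.25030720072147 204.39468292426665 -0.038633515438006936
[[-0.75, 0.66, -0.02, 338.91], [-0.43, -0.46, 0.78, 81.82], [0.5, 0.59, 0.63, -1938.84], [0.0, 0.0, 0.0, 1.0]]
side 46.238942876234965 315.8866692508018 196.5764415966121 -0.11365999182316436
[[-0.7, -0.72, 0.01, 318.61], [0.53, -0.51, 0.68, -335.48], [-0.48, 0.48, 0.73, -1400.22], [0.0, 0.0, 0.0, 1.0]]
wrist 67.11819266856244 319.4726112492453 197.59552285921043 -0.03160941528637529
[[0.34, -0.94, -0.0, -574.26], [0.91, 0.33, -0.25, 27.62], [0.23, 0.08, 0.97, -391.8], [0.0, 0.0, 0.0, 1.0]]
{'time_s': 0.15, 'qpos': array([-7.11607692e+01,  1.83429489e+01,  8.96870385e+01,  1.79902326e-03,
        7.20428966e+01, -1.14748288e+00]), 'qvel': array([-0.12565877,  0.00457527, -0.30973687, -0.07766811,  0.04134167,
        0.04053354]), 'effort': array([ 7.00533437e-04, -4.12771833e+01, -2.32155007e+01,  7.29087344e-02,
        4.34435438e-02, -9.15535475e-05]), 'ee_pos': array([ 196.41971951, -540.04248958,  213.33863874]), 'ee_rot': array([-1.79927165e+02, -3.16991463e-03,  1.99861560e+01]), 'force': array([-0.3371605 , -0.11942326,  0.30959342]), 'torque': array([-0.0148624 , -0.03145998, -0.0460763 ]), 'gripper_force': 0.0, 'gripper_width': 91.16685783995798}
```

View pics/scene0.png

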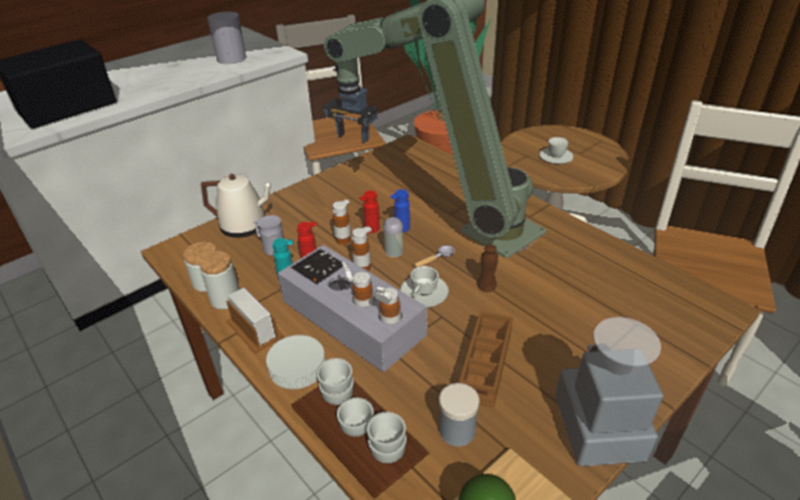

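View pics/side0.png

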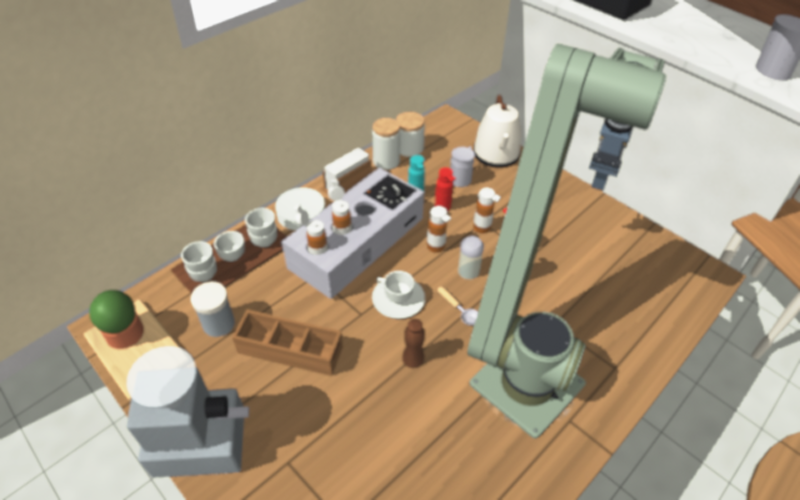

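The scene picture shows the warmer (about 350,290) with two open bottles in it. The thermostat is at its far-left end, and two cold amber bottles stand at (341,220) and (360,247). Red, blue and turquoise look-alikes stand nearby, and the caddy is at (485,355). I'll take closer crops next.

Run:
```python
from h import *
import pickle
f=pickle.load(open("scene0.pkl","rb")); save(f,"sc1.png",(205,145,425,310),3.6)
f=pickle.load(open("side0.pkl","rb")); save(f,"si1.png",(185,105,425,285),3.3)
```

```text
(no output)
```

View pics/sc1.png

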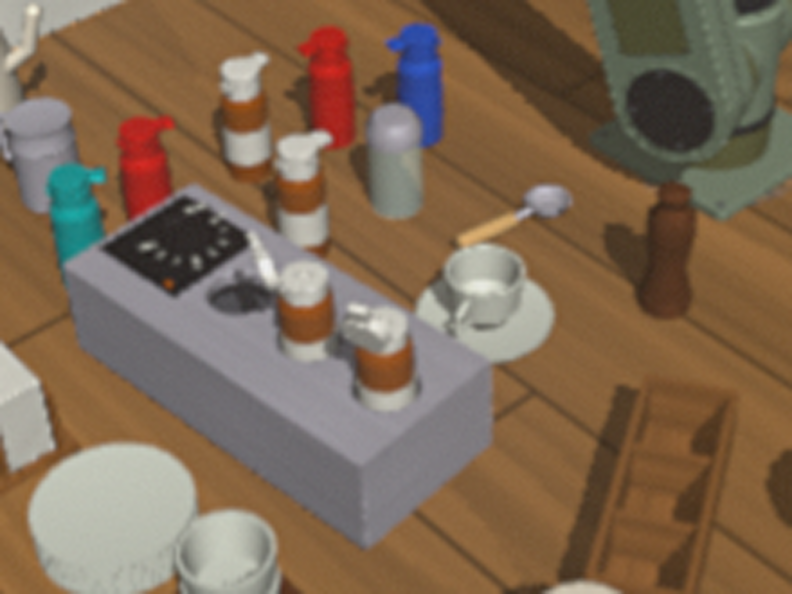

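View pics/si1.png

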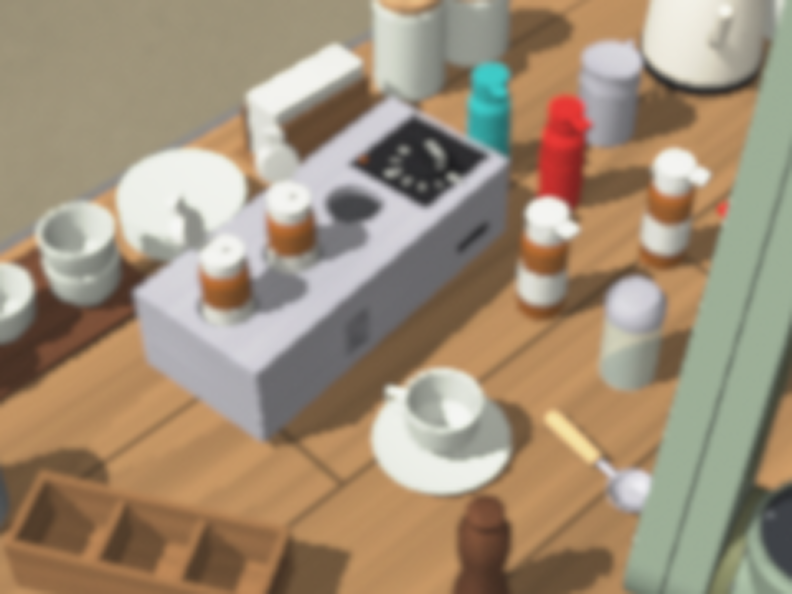

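```bash
cat >> h.py <<'E'
def tri(f,a,g,b):
    o,d=ray(f,a); p,e=ray(g,b); d=d[0]/np.linalg.norm(d);e=e[0]/np.linalg.norm(e)
    t=np.linalg.lstsq(np.c_[d,-e],p-o,rcond=None)[0]; A=o+t[0]*d;B=p+t[1]*e
    return (A+B)/2,np.linalg.norm(A-B)
E
python3 - <<'E'
from h import *
import pickle
np.set_printoptions(suppress=True,precision=1)
f=pickle.load(open("scene0.pkl","rb"));g=pickle.load(open("side0.pkl","rb"))
a=lambda p:np.array(p)/3.6+[205,145]
b=lambda p:np.array(p)/3.3+[185,105]
print("deck sc",onz(f,a([(195,185),(68,265),(365,462),(492,367)]),120).tolist())
print("deck si",onz(g,b([(393,97),(507,158),(262,375),(137,292)]),120).tolist())
for n,p,q in[("coldA top",(242,62),(675,158)),("A tab",(265,58),(702,177)),("coldB",(297,142),(548,208)),("B tab",(325,137),(573,230)),
 ("w1 top",(305,272),(290,196)),("w1 lidtip",(252,235),(272,138)),("w2 top",(385,325),(225,252)),("w2 lidtip",(352,315),(180,200)),("knob",(182,240),(425,157)),("cup",(484,265),(447,388)),("shaker",(396,115),(637,295)),("pepper",(677,190),(488,505)),("jug",(42,112),(612,60)),("red1",(142,130),(566,110)),("teal",(70,175),(490,75))]:
    print(n,*tri(f,a(p),g,b(q)))
c=lambda p:np.array(p)/1.25
print("caddy sc",onz(f,c([(480,313),(512,318),(497,400),(460,395)]),70))
print("caddy si",onz(g,c([(247,312),(341,345),(335,368),(233,345)]),70))
print("red2",onz(f,c((371,195)),136),"blue",onz(f,c((401,195)),136),"tin",onz(f,c((459,398)),120))
E
```

```text
deck sc [[565.6289255550256, -213.26347259073168, 120.0], [729.7108518834818, -194.79070219385267, 120.0], [683.4016708506792, 196.96071020666614, 120.0], [526.5060793960613, 186.68109890846586, 120.0]]
deck si [[730.0661942837149, -203.68391256013854, 120.0], [567.4090548287578, -222.21588335869944, 120.0], [514.2133587935348, 172.23869456738453, 120.0], [685.6913784855271, 192.7906079437971, 120.0]]
coldA top [ 419.4 -325.3  150.6] 2.640281167974218
A tab [ 385.8 -330.9  139.5] 6.236182103334579
coldB [ 463.6 -172.7  146.2] 3.1675604781850626
B tab [ 428.7 -172.6  136.8] 6.747641275089361
w1 top [619.1  41.6 196.9] 3.25551216030923
w1 lidtip [656.8  26.1 246.2] 7.0549886359330864
w2 top [607.6 135.6 190.4] 5.555997325153672
w2 lidtip [652.2 149.  238.3] 4.722296538896322
knob [ 626.9 -152.6  122. ] 6.6763385575411975
cup [401.2  37.7  78.7] 11.42432832396683
shaker [ 333.8 -167.5  118.7] 1.9596678325653316
pepper [242.2 145.9 149. ] 9.475176246460954
jug [ 607.5 -444.7  112.8] 0.21707118464379865
red1 [ 563.  -310.9  138.1] 2.933068339383224
teal [ 662.9 -292.1  141. ] 1.7204553966562743
caddy sc [[399.2 257.5  70. ]
 [351.5 327.6  70. ]
 [579.7 475.7  70. ]
 [631.7 408.5  70. ]]
caddy si [[597.  381.3  70. ]
 [360.  274.3  70. ]
 [321.6 325.9  70. ]
 [538.7 462.7  70. ]]
red2 [[ 307.6 -309.   136. ]] blue [[ 237.  -241.6  136. ]] tin [[668.3 438.  120. ]]
```

>>> {"op": "move_arm", "data": {"plan": [{"tz": -1.9,"wz": -0.1222},{"tz": -1.9,"wz": -0.1222},{"tz": -1.9,"wz": -0.1222},{"tz": -1.9,"wz": -0.1222},{"tz": -1.9,"wz": -0.1222},{"tz": -1.9,"wz": -0.1222},{"tz": -1.9,"wz": -0.1222},{"tz": -1.9,"wz": -0.1222},{"tz": -1.9,"wz": -0.1222},{"tz": -1.9,"wz": -0.1222}]}}

```text
schema error: expected keys tx, ty, tz, wx, wy, wz
```

>>> {"op": "move_arm", "data": {"plan": [{"tx": 3.3,"ty": 2.15},{"tx": 3.3,"ty": 2.15},{"tx": 3.3,"ty": 2.15},{"tx": 3.3,"ty": 2.15},{"tx": 3.3,"ty": 2.15},{"tx": 3.3,"ty": 2.15},{"tx": 3.3,"ty": 2.15},{"tx": 3.3,"ty": 2.15},{"tx": 3.3,"ty": 2.15},{"tx": 3.3,"ty": 2.15},{"tx": 3.3,"ty": 2.15},{"tx": 3.3,"ty": 2.15}], "gripper": 0}}

```text
schema error: expected keys tx, ty, tz, wx, wy, wz
```

>>> {"op": "move_arm", "data": {"plan": [{"tx": 3.3,"ty": 2.15},{"tx": 3.3,"ty": 2.15},{"tx": 3.3,"ty": 2.15},{"tx": 3.3,"ty": 2.15},{"tx": 0,"ty": 0},{"tx": 0,"ty": 0},{"tx": 0,"ty": 0}]}}

```text
schema error: expected keys tx, ty, tz, wx, wy, wz
```

Run:
```python
from h import *
import pickle
np.set_printoptions(suppress=True,precision=1)
f=grab_frame("wrist"); save(f,"w1.png",sc=1.25); pickle.dump(f,open("w1.pkl","wb"))
s=env.state();print(s["time_s"],s["ee_pos"],s["ee_rot"],s["qpos"],s["gripper_width"])
b=np.array([[625.2,-10.6]]);u=np.radians(6.63);y=np.array([-np.sin(u),np.cos(u)]);
for k in(-40,55,150): print(k,proj(f,np.r_[b[0]+k*y,195]),proj(f,np.r_[b[0]+k*y,120]))
```

```text
0.2 [ 196.4 -540.1  213.4] [-179.9   -0.    20. ] [-71.2  18.3  89.7   0.   72.   -1.1] 91.12096623161541
-40 [[4043.1 6583.4]] [[ 125.8 -146.1]]
55 [[ 9176.1 12385.1]] [[284.1 147.3]]
150 [[19786.1 22840.3]] [[656.6 602.4]]
```

View pics/w1.png

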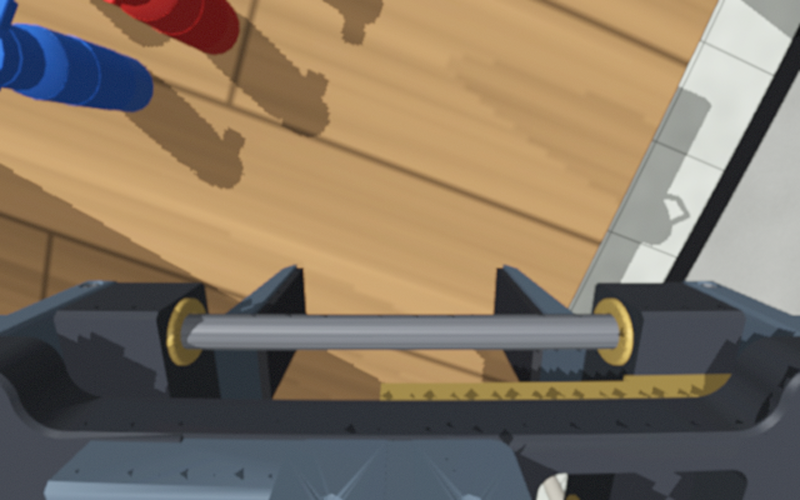

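The wrist view at the start pose shows the gripper bar at the bottom and the blue and red look-alikes at top left. The visible area lies on the tool +x side. All six keys are required, so I'm resending the move.

>>> {"op": "move_arm", "data": {"plan": [{"tx": 0,"ty": 0,"tz": -1.9,"wx": 0,"wy": 0,"wz": -0.1222},{"tx": 0,"ty": 0,"tz": -1.9,"wx": 0,"wy": 0,"wz": -0.1222},{"tx": 0,"ty": 0,"tz": -1.9,"wx": 0,"wy": 0,"wz": -0.1222},{"tx": 0,"ty": 0,"tz": -1.9,"wx": 0,"wy": 0,"wz": -0.1222},{"tx": 0,"ty": 0,"tz": -1.9,"wx": 0,"wy": 0,"wz": -0.1222},{"tx": 0,"ty": 0,"tz": -1.9,"wx": 0,"wy": 0,"wz": -0.1222},{"tx": 0,"ty": 0,"tz": -1.9,"wx": 0,"wy": 0,"wz": -0.1222},{"tx": 0,"ty": 0,"tz": -1.9,"wx": 0,"wy": 0,"wz": -0.1222},{"tx": 0,"ty": 0,"tz": -1.9,"wx": 0,"wy": 0,"wz": -0.1222},{"tx": 0,"ty": 0,"tz": -1.9,"wx": 0,"wy": 0,"wz": -0.1222}]}}

```text
time_s: 1.03
ee_pos: [196.5, -540.2, 404.7]
ee_rot: [-180.0, -0.0, 90.3]
force: [0.9, 0.0, 0.8]
gripper_width: 91.4
gripper_force: 0.0
```

>>> {"op": "move_arm", "data": {"plan": [{"tx": 2.93,"ty": 2.69,"tz": 0,"wx": 0,"wy": 0,"wz": 0},{"tx": 2.93,"ty": 2.69,"tz": 0,"wx": 0,"wy": 0,"wz": 0},{"tx": 2.93,"ty": 2.69,"tz": 0,"wx": 0,"wy": 0,"wz": 0},{"tx": 2.93,"ty": 2.69,"tz": 0,"wx": 0,"wy": 0,"wz": 0},{"tx": 2.93,"ty": 2.69,"tz": 0,"wx": 0,"wy": 0,"wz": 0},{"tx": 2.93,"ty": 2.69,"tz": 0,"wx": 0,"wy": 0,"wz": 0},{"tx": 2.93,"ty": 2.69,"tz": 0,"wx": 0,"wy": 0,"wz": 0},{"tx": 2.93,"ty": 2.69,"tz": 0,"wx": 0,"wy": 0,"wz": 0},{"tx": 2.93,"ty": 2.69,"tz": 0,"wx": 0,"wy": 0,"wz": 0},{"tx": 2.93,"ty": 2.69,"tz": 0,"wx": 0,"wy": 0,"wz": 0},{"tx": 2.93,"ty": 2.69,"tz": 0,"wx": 0,"wy": 0,"wz": 0},{"tx": 2.93,"ty": 2.69,"tz": 0,"wx": 0,"wy": 0,"wz": 0}]}}

```text
time_s: 2.03
ee_pos: [520.2, -187.0, 403.9]
ee_rot: [-180.0, 0.0, 90.0]
force: [0.9, -0.4, 0.4]
gripper_width: 91.2
gripper_force: 0.0
```

>>> {"op": "move_arm", "data": {"plan": [{"tx": 2.93,"ty": 2.69,"tz": 0,"wx": 0,"wy": 0,"wz": 0},{"tx": 2.93,"ty": 2.69,"tz": 0,"wx": 0,"wy": 0,"wz": 0},{"tx": 2.93,"ty": 2.69,"tz": 0,"wx": 0,"wy": 0,"wz": 0},{"tx": 0,"ty": 0,"tz": 0,"wx": 0,"wy": 0,"wz": 0},{"tx": 0,"ty": 0,"tz": 0,"wx": 0,"wy": 0,"wz": 0},{"tx": 0,"ty": 0,"tz": 0,"wx": 0,"wy": 0,"wz": 0}]}}

```text
time_s: 2.53
ee_pos: [599.7, -101.1, 403.5]
ee_rot: [-179.9, 0.0, 90.0]
force: [0.5, 0.5, 0.2]
gripper_width: 91.1
gripper_force: 0.0
```

Run:
```python
from h import *
import pickle
np.set_printoptions(suppress=True,precision=1)
f=grab_frame("wrist"); save(f,"w2.png",sc=1.25); pickle.dump(f,open("w2.pkl","wb"))
s=env.state();print(s["time_s"],s["ee_pos"],s["ee_rot"],s["qpos"],s["gripper_width"])
b=np.array([[625.2,-10.6]]);u=np.radians(6.63);y=np.array([-np.sin(u),np.cos(u)]);
for k in(-40,55,150): print(k,1.25*proj(f,np.r_[b[0]+k*y,195]),1.25*proj(f,np.r_[b[0]+k*y,120]))
```

```text
2.5833 [ 599.4 -101.6  404. ] [-180.    0.   90.] [-10.7  18.9  62.2  -0.   98.9 -10.6] 90.95523875272336
-40 [[429.6 170.3]] [[424.8 167.1]]
55 [[419.7  67.8]] [[416.3  82. ]]
150 [[408.4 -46. ]] [[406.9 -11. ]]
```

View pics/w2.png

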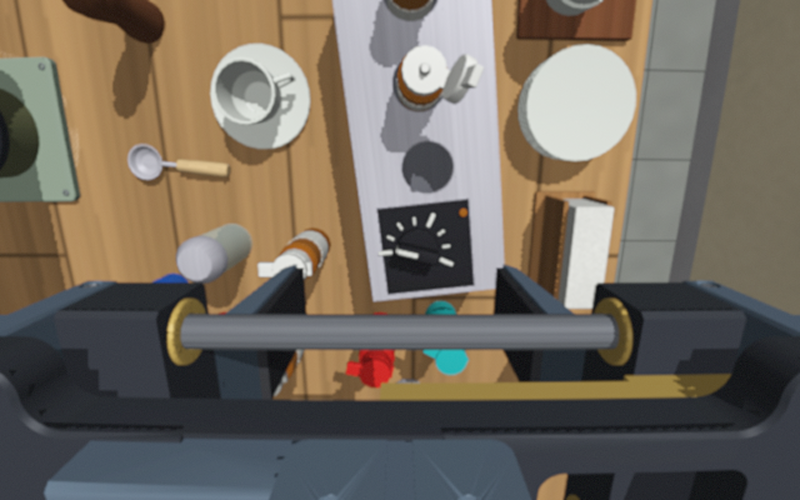

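The wrist view shows well 0 empty at (428,166), the well 1 bottle cap at (425,68) with its open lid leaning to (475,70), and the knob at (420,251) with its pointer at OFF. I'll move along +y to see well 2 and the caddy.

>>> {"op": "move_arm", "data": {"plan": [{"tx": 3.8,"ty": -1,"tz": 0,"wx": 0,"wy": 0,"wz": 0},{"tx": 3.8,"ty": -1,"tz": 0,"wx": 0,"wy": 0,"wz": 0},{"tx": 3.8,"ty": -1,"tz": 0,"wx": 0,"wy": 0,"wz": 0},{"tx": 3.8,"ty": -1,"tz": 0,"wx": 0,"wy": 0,"wz": 0},{"tx": 3.8,"ty": -1,"tz": 0,"wx": 0,"wy": 0,"wz": 0},{"tx": 0,"ty": 0,"tz": 0,"wx": 0,"wy": 0,"wz": 0},{"tx": 0,"ty": 0,"tz": 0,"wx": 0,"wy": 0,"wz": 0},{"tx": 0,"ty": 0,"tz": 0,"wx": 0,"wy": 0,"wz": 0}], "gripper": 0}}

```text
time_s: 3.25
ee_pos: [549.7, 87.7, 404.5]
ee_rot: [179.9, 0.0, 89.9]
force: [0.4, -0.5, -0.1]
gripper_width: 40.7
gripper_force: 0.0
```

Run:
```python
from h import *
import pickle
np.set_printoptions(suppress=True,precision=1)
f=grab_frame("wrist"); save(f,"w3.png",sc=1.25); pickle.dump(f,open("w3.pkl","wb"))
s=env.state();print(s["time_s"],s["ee_pos"],s["ee_rot"],s["qpos"],s["gripper_width"])
f=pickle.load(open("w2.pkl","rb"))
c=lambda *p:np.array(p)/1.25
print("well0",onz(f,c((428,166)),120),"w1cap",onz(f,c((425,69)),207-12),"tab",onz(f,c((475,68)),245),"knob",onz(f,c((420,251)),154))
print("marks",onz(f,c((431,219),(446,262),(390,237)),120))
print("plate",onz(f,c((378,210),(468,200),(474,285),(388,294)),120), "coldB",onz(f,c((300,258)),136))
```

```text
3.3 [550.   87.3 404.3] [180.    0.   89.9] [ 7.9 13.6 69.5 -0.  96.8  8. ] 36.38245883718691
well0 [[633.6 -49.  120. ]] w1cap [[623.8  43.  195. ]] tab [[661.4  34.  245. ]] knob [[ 623.6 -144.   154. ]]
marks [[ 638.4 -112.6  120. ]
 [ 658.4 -167.4  120. ]
 [ 588.1 -135.2  120. ]]
plate [[ 573.7 -101.5  120. ]
 [ 682.7  -89.3  120. ]
 [ 695.3 -198.2  120. ]
 [ 585.  -210.4  120. ]] coldB [[ 479.  -157.6  136. ]]
```

View pics/w3.png

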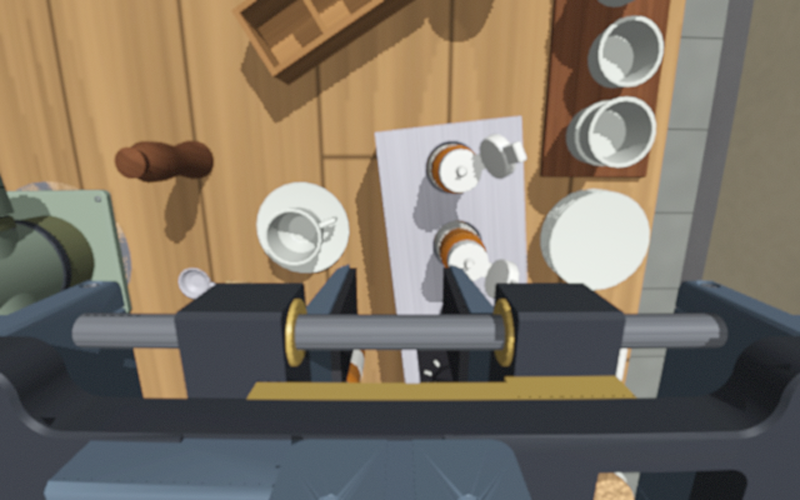

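The well 2 cap is at (461,172) with its lid leaning to (517,150), and the caddy's near corner is at about (280,70).

Run:
```python
from h import *
import pickle
np.set_printoptions(suppress=True,precision=1)
f=pickle.load(open("w3.pkl","rb"))
c=lambda *p:np.array(p)/1.25
print("w2nozzle",onz(f,c((461,172),(455,170)),198),"disc,tab",onz(f,c((498,157),(517,150)),230),onz(f,c((517,150)),243),"w1",onz(f,c((467,265)),198))
print("deck",onz(f,c((377,131),(521,117)),120), "caddy rim",onz(f,c((280,72),(236,12),(385,10)),70))
```

```text
w2nozzle [[611.3 136.7 198. ]
 [605.3 138.7 198. ]] disc,tab [[638.9 151.7 230. ]
 [655.6 157.8 230. ]] [[651.6 157.8 243. ]] w1 [[621.2  40.8 198. ]]
deck [[524.6 179.6 120. ]
 [691.2 195.3 120. ]] caddy rim [[401.5 253.9  70. ]
 [352.4 322.9  70. ]
 [533.5 323.2  70. ]]
```

>>> {"op": "move_arm", "data": {"plan": [{"tx": -1.38,"ty": 3,"tz": 2.08,"wx": 0,"wy": 0,"wz": 0},{"tx": -1.38,"ty": 3,"tz": 2.08,"wx": 0,"wy": 0,"wz": 0},{"tx": -1.38,"ty": 3,"tz": 2.08,"wx": 0,"wy": 0,"wz": 0},{"tx": -1.38,"ty": 3,"tz": 2.08,"wx": 0,"wy": 0,"wz": 0},{"tx": -1.38,"ty": 3,"tz": 2.08,"wx": 0,"wy": 0,"wz": 0},{"tx": 0,"ty": 0,"tz": 0,"wx": 0,"wy": 0,"wz": 0},{"tx": 0,"ty": 0,"tz": 2.8,"wx": 0,"wy": 0,"wz": 0},{"tx": 0,"ty": 0,"tz": 2.8,"wx": 0,"wy": 0,"wz": 0},{"tx": 0,"ty": 0,"tz": 2.8,"wx": 0,"wy": 0,"wz": 0},{"tx": 0,"ty": 0,"tz": 0,"wx": 0,"wy": 0,"wz": 0}], "gripper": 0}}

```text
time_s: 4.13
ee_pos: [696.6, 18.0, 209.6]
ee_rot: [-179.3, 0.0, 89.8]
force: [-0.8, 0.5, -1.3]
gripper_width: 0.1
gripper_force: 0.0
```

>>> {"op": "move_arm", "data": {"plan": [{"tx": 0.35,"ty": -1.1,"tz": 0,"wx": 0,"wy": 0,"wz": 0},{"tx": 0.35,"ty": -1.1,"tz": 0,"wx": 0,"wy": 0,"wz": 0},{"tx": 0.35,"ty": -1.1,"tz": 0,"wx": 0,"wy": 0,"wz": 0},{"tx": 0.35,"ty": -1.1,"tz": 0,"wx": 0,"wy": 0,"wz": 0},{"tx": 0.35,"ty": -1.1,"tz": 0,"wx": 0,"wy": 0,"wz": 0},{"tx": 0.35,"ty": -1.1,"tz": 0,"wx": 0,"wy": 0,"wz": 0},{"tx": 0.35,"ty": -1.1,"tz": 0,"wx": 0,"wy": 0,"wz": 0},{"tx": 0.35,"ty": -1.1,"tz": 0,"wx": 0,"wy": 0,"wz": 0},{"tx": 0,"ty": 0,"tz": 0.3,"wx": 0,"wy": 0,"wz": 0},{"tx": 0,"ty": 0,"tz": 0.3,"wx": 0,"wy": 0,"wz": 0},{"tx": 0,"ty": 0,"tz": 0,"wx": 0,"wy": 0,"wz": 0}]}}

```text
time_s: 5.05
ee_pos: [612.5, 47.4, 210.3]
ee_rot: [180.0, 0.0, 90.0]
force: [0.0, -0.6, 0.0]
gripper_width: 0.3
gripper_force: 0.2
```

>>> {"op": "move_arm", "data": {"plan": [{"tx": 0,"ty": 0,"tz": 0.15,"wx": 0,"wy": 0,"wz": 0},{"tx": 0,"ty": 0,"tz": 0.15,"wx": 0,"wy": 0,"wz": 0},{"tx": 0,"ty": 0,"tz": 0,"wx": 0,"wy": 0,"wz": 0},{"tx": 0,"ty": 0,"tz": 0,"wx": 0,"wy": 0,"wz": 0}]}}

```text
time_s: 5.38
ee_pos: [612.6, 47.8, 207.4]
ee_rot: [180.0, 0.0, 90.0]
force: [-1.1, -0.4, 4.4]
gripper_width: 0.3
gripper_force: 2.1
```

>>> {"op": "move_arm", "data": {"plan": [{"tx": 0,"ty": 0,"tz": 0.1,"wx": 0,"wy": 0,"wz": 0},{"tx": 0,"ty": 0,"tz": 0,"wx": 0,"wy": 0,"wz": 0},{"tx": 0,"ty": 0,"tz": 0,"wx": 0,"wy": 0,"wz": 0}]}}

```text
time_s: 5.63
ee_pos: [612.6, 47.8, 207.3]
ee_rot: [179.9, 0.0, 90.0]
force: [-1.2, -0.9, 7.3]
gripper_width: 0.2
gripper_force: 3.9
```

>>> {"op": "move_arm", "data": {"plan": [{"tx": 0,"ty": 0,"tz": -3.1,"wx": 0,"wy": 0,"wz": 0},{"tx": 0,"ty": 0,"tz": -3.1,"wx": 0,"wy": 0,"wz": 0},{"tx": 0,"ty": 0,"tz": -3.1,"wx": 0,"wy": 0,"wz": 0},{"tx": 3,"ty": 1.93,"tz": 0,"wx": 0,"wy": 0,"wz": 0},{"tx": 3,"ty": 1.93,"tz": 0,"wx": 0,"wy": 0,"wz": 0},{"tx": 3,"ty": 1.93,"tz": 0,"wx": 0,"wy": 0,"wz": 0},{"tx": 3,"ty": 1.93,"tz": 0,"wx": 0,"wy": 0,"wz": 0},{"tx": 0,"ty": 0,"tz": 0,"wx": 0,"wy": 0,"wz": 0},{"tx": 0,"ty": 0,"tz": 2.9,"wx": 0,"wy": 0,"wz": 0},{"tx": 0,"ty": 0,"tz": 2.9,"wx": 0,"wy": 0,"wz": 0},{"tx": 0,"ty": 0,"tz": 2.8,"wx": 0,"wy": 0,"wz": 0},{"tx": 0,"ty": 0,"tz": 0,"wx": 0,"wy": 0,"wz": 0}]}}

```text
time_s: 6.63
ee_pos: [685.7, 167.2, 205.3]
ee_rot: [-179.2, 0.2, 90.0]
force: [-0.1, -0.7, -1.5]
gripper_width: 0.5
gripper_force: 0.0
```

>>> {"op": "move_arm", "data": {"plan": [{"tx": -0.42,"ty": -1.12,"tz": 0,"wx": 0,"wy": 0,"wz": 0},{"tx": -0.42,"ty": -1.12,"tz": 0,"wx": 0,"wy": 0,"wz": 0},{"tx": -0.42,"ty": -1.12,"tz": 0,"wx": 0,"wy": 0,"wz": 0},{"tx": -0.42,"ty": -1.12,"tz": 0,"wx": 0,"wy": 0,"wz": 0},{"tx": -0.42,"ty": -1.12,"tz": 0,"wx": 0,"wy": 0,"wz": 0},{"tx": -0.42,"ty": -1.12,"tz": 0,"wx": 0,"wy": 0,"wz": 0},{"tx": -0.42,"ty": -1.12,"tz": 0,"wx": 0,"wy": 0,"wz": 0},{"tx": -0.42,"ty": -1.12,"tz": 0,"wx": 0,"wy": 0,"wz": 0},{"tx": 0,"ty": 0,"tz": 0.3,"wx": 0,"wy": 0,"wz": 0},{"tx": 0,"ty": 0,"tz": 0.3,"wx": 0,"wy": 0,"wz": 0},{"tx": 0,"ty": 0,"tz": 0,"wx": 0,"wy": 0,"wz": 0},{"tx": 0,"ty": 0,"tz": 0,"wx": 0,"wy": 0,"wz": 0}]}}

```text
time_s: 7.63
ee_pos: [600.3, 134.6, 207.5]
ee_rot: [180.0, 0.0, 90.0]
force: [-1.8, -0.9, 4.3]
gripper_width: 0.2
gripper_force: 2.1
```

>>> {"op": "move_arm", "data": {"plan": [{"tx": 0,"ty": 0,"tz": 0.1,"wx": 0,"wy": 0,"wz": 0},{"tx": 0,"ty": 0,"tz": 0.0,"wx": 0,"wy": 0,"wz": 0},{"tx": 0,"ty": 0,"tz": -3.9,"wx": 0,"wy": 0,"wz": 0},{"tx": 0,"ty": 0,"tz": -3.9,"wx": 0,"wy": 0,"wz": 0},{"tx": 0,"ty": 0,"tz": -3.9,"wx": 0,"wy": 0,"wz": 0},{"tx": 0,"ty": 0,"tz": -3.9,"wx": 0,"wy": 0,"wz": 0},{"tx": 0,"ty": 0,"tz": -3.9,"wx": 0,"wy": 0,"wz": 0},{"tx": 1.2,"ty": -3.9,"tz": 0,"wx": 0,"wy": 0,"wz": 0},{"tx": 1.2,"ty": -3.9,"tz": 0,"wx": 0,"wy": 0,"wz": 0},{"tx": 1.2,"ty": -3.9,"tz": 0,"wx": 0,"wy": 0,"wz": 0},{"tx": 0,"ty": 0,"tz": 0,"wx": 0,"wy": 0,"wz": 0},{"tx": 0,"ty": 0,"tz": 0,"wx": 0,"wy": 0,"wz": 0}]}}

```text
time_s: 8.63
ee_pos: [481.7, 171.2, 401.7]
ee_rot: [179.9, -0.0, 90.1]
force: [-0.5, 0.2, -0.4]
gripper_width: 0.5
gripper_force: 0.0
```

Run:
```python
from h import *
import pickle
np.set_printoptions(suppress=True,precision=1)
f=grab_frame("wrist"); save(f,"w4.png",sc=1.25); pickle.dump(f,open("w4.pkl","wb"))
s=env.state();print(s["time_s"],s["ee_pos"],s["ee_rot"])
```

```text
8.6833 [482.9 170.9 401.2] [179.9  -0.   90.1]
```

View pics/w4.png

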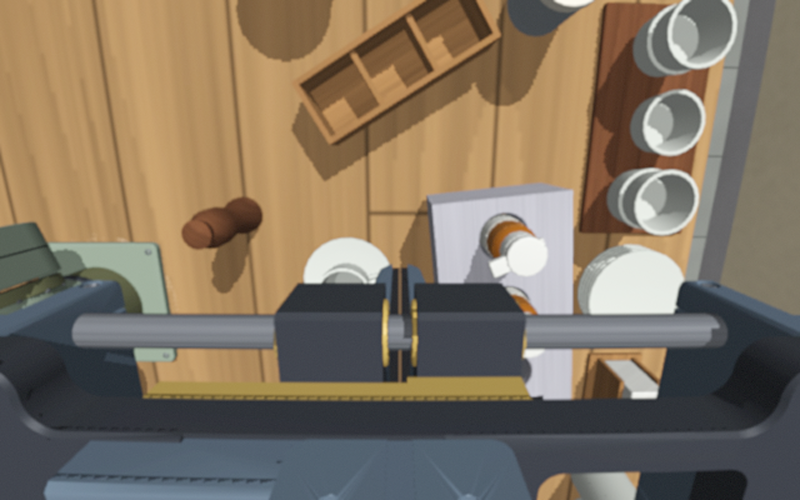

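The well 2 lid is shut (cap at 525,252, tab at 498,268). The caddy rim corners are at (297,83), (332,139) and (499,34).

Run:
```python
from h import *
import pickle
np.set_printoptions(suppress=True,precision=1)
f=pickle.load(open("w4.pkl","rb"))
P=onz(f,np.array([(297,83),(332,138),(499,34)])/1.25,70)[:,:2]; print(P)
u=P[2]-P[1]; print(np.linalg.norm(u),np.linalg.norm(P[0]-P[1]),np.degrees(np.arctan2(u[1],u[0])))
u/=np.linalg.norm(u); v=np.array([-u[1],u[0]])
w=P[0]-P[1]; print(np.degrees(np.arctan2(-w[0],w[1])))
c=(P[1]+P[2])/2+44*v; print("c",c,[c+k*u for k in(-81,0,81)])
print("w2 lid top",onz(f,np.array((525,252))/1.25,207))
```

```text
[[354.4 323.8]
 [395.7 257.2]
 [603.8 380.5]]
241.8474917935986 78.39524904469515 30.649570793576267
31.789041899080566
c [477.3 356.7] [array([407.6, 315.4]), array([477.3, 356.7]), array([547., 398.])]
w2 lid top [[609.4 142.1 207. ]]
```

>>> {"op": "move_arm", "data": {"plan": [{"tx": 0,"ty": 0,"tz": 0,"wx": 0,"wy": 0,"wz": 0.1152},{"tx": 0,"ty": 0,"tz": 0,"wx": 0,"wy": 0,"wz": 0.1152},{"tx": 0,"ty": 0,"tz": 0,"wx": 0,"wy": 0,"wz": 0.1152},{"tx": 0,"ty": 0,"tz": 0,"wx": 0,"wy": 0,"wz": 0.1152},{"tx": 0,"ty": 0,"tz": 0,"wx": 0,"wy": 0,"wz": 0.1152},{"tx": 0,"ty": 0,"tz": 0,"wx": 0,"wy": 0,"wz": 0.1152},{"tx": 0,"ty": 0,"tz": 0,"wx": 0,"wy": 0,"wz": 0.1152},{"tx": 0,"ty": 0,"tz": 0,"wx": 0,"wy": 0,"wz": 0.1152},{"tx": 0,"ty": 0,"tz": 0,"wx": 0,"wy": 0,"wz": 0.1152},{"tx": 0,"ty": 0,"tz": 0,"wx": 0,"wy": 0,"wz": 0.1152},{"tx": 0,"ty": 0,"tz": 0,"wx": 0,"wy": 0,"wz": 0}], "gripper": 7.6}}

```text
time_s: 9.6
ee_pos: [484.5, 170.3, 400.0]
ee_rot: [180.0, 0.1, 23.8]
force: [-0.5, -0.1, -0.2]
gripper_width: 70.9
gripper_force: 0.0
```

>>> {"op": "move_arm", "data": {"plan": [{"tx": 2.57,"ty": 2,"tz": 2.5,"wx": 0,"wy": 0,"wz": 0},{"tx": 2.57,"ty": 2,"tz": 2.5,"wx": 0,"wy": 0,"wz": 0},{"tx": 2.57,"ty": 2,"tz": 2.5,"wx": 0,"wy": 0,"wz": 0},{"tx": 2.57,"ty": 2,"tz": 2.5,"wx": 0,"wy": 0,"wz": 0},{"tx": 0,"ty": 0,"tz": 0,"wx": 0,"wy": 0,"wz": 0},{"tx": 0,"ty": 0,"tz": 0,"wx": 0,"wy": 0,"wz": 0}]}}

```text
time_s: 10.1
ee_pos: [610.3, 138.2, 297.0]
ee_rot: [-179.9, 0.4, 24.0]
force: [0.0, 0.5, 0.5]
gripper_width: 76.1
gripper_force: 0.0
```

```bash
cat >> h.py <<'E'
def delta(x,y,z,yaw=None):
    s=env.state(); p=np.array(s["ee_pos"]); Rt=R.from_euler("xyz",s["ee_rot"],degrees=True)
    ps=s["ee_rot"][2]; d=Rt.inv().apply(np.array([x,y,z])-p)
    print("t",round(s["time_s"],1),"tool delta cm",np.round(d/10,2),"wz total",None if yaw is None else round(np.radians(ps-yaw),3),"pose",np.round(p,1),np.round(s["ee_rot"],1))
E
python3 -c "
from h import *
delta(609.5,139.5,137,24)"
```

```text
t 10.1 tool delta cm [ 0.09 -0.13 16.  ] wz total 0.0 pose [610.3 138.2 297. ] [-179.9    0.4   24. ]
```

Descend 16 cm, grip, then lift.

>>> {"op": "move_arm", "data": {"plan": [{"tx": 0,"ty": 0,"tz": 3.2,"wx": 0,"wy": 0,"wz": 0},{"tx": 0,"ty": 0,"tz": 3.2,"wx": 0,"wy": 0,"wz": 0},{"tx": 0,"ty": 0,"tz": 3.2,"wx": 0,"wy": 0,"wz": 0},{"tx": 0,"ty": 0,"tz": 3.2,"wx": 0,"wy": 0,"wz": 0},{"tx": 0,"ty": 0,"tz": 3.1,"wx": 0,"wy": 0,"wz": 0},{"tx": 0,"ty": 0,"tz": 0,"wx": 0,"wy": 0,"wz": 0}]}}

```text
time_s: 10.6
ee_pos: [605.3, 138.8, 137.2]
ee_rot: [-179.9, 0.6, 24.1]
force: [-1.2, -0.3, -0.5]
gripper_width: 75.9
gripper_force: 0.0
```

>>> {"op": "move_arm", "data": {"plan": [{"tx": 0,"ty": 0,"tz": 0,"wx": 0,"wy": 0,"wz": 0},{"tx": 0,"ty": 0,"tz": 0,"wx": 0,"wy": 0,"wz": 0},{"tx": 0,"ty": 0,"tz": 0,"wx": 0,"wy": 0,"wz": 0},{"tx": 0,"ty": 0,"tz": 0,"wx": 0,"wy": 0,"wz": 0},{"tx": 0,"ty": 0,"tz": 0,"wx": 0,"wy": 0,"wz": 0},{"tx": 0,"ty": 0,"tz": 0,"wx": 0,"wy": 0,"wz": 0}], "gripper": 4, "force": 25}}

```text
time_s: 11.1
ee_pos: [610.9, 139.1, 144.7]
ee_rot: [179.9, -0.3, 24.0]
force: [1.0, -2.3, 6.7]
gripper_width: 51.1
gripper_force: 25.0
```

>>> {"op": "move_arm", "data": {"plan": [{"tx": 0,"ty": 0,"tz": -1,"wx": 0,"wy": 0,"wz": 0},{"tx": 0,"ty": 0,"tz": -2,"wx": 0,"wy": 0,"wz": 0},{"tx": 0,"ty": 0,"tz": -3,"wx": 0,"wy": 0,"wz": 0},{"tx": 0,"ty": 0,"tz": -3,"wx": 0,"wy": 0,"wz": 0},{"tx": 0,"ty": 0,"tz": -3,"wx": 0,"wy": 0,"wz": 0},{"tx": 0,"ty": 0,"tz": 0,"wx": 0,"wy": 0,"wz": 0},{"tx": 0,"ty": 0,"tz": 0,"wx": 0,"wy": 0,"wz": 0}]}}

```text
time_s: 11.68
ee_pos: [609.3, 139.5, 263.4]
ee_rot: [180.0, -0.2, 24.0]
force: [0.3, -1.3, -5.6]
gripper_width: 51.5
gripper_force: 25.0
```

```bash
cat >> h.py <<'E'
def caddycheck():
    import pickle
    for n,b in(("scene",(355,240,420,330)),("side",(180,240,280,300))):
        f=grab_frame(n); g=pickle.load(open(n+"0.pkl","rb"))
        A,B=[cv2.cvtColor(i["color"][b[1]:b[3],b[0]:b[2]],cv2.COLOR_RGB2GRAY).astype(np.float32) for i in(g,f)]
        print(n,"diff",np.abs(A-B).mean().round(2),"shift",np.round(cv2.phaseCorrelate(A,B),2))
E
python3 -c "
from h import *
caddycheck()
delta(548.4,394,230,31)"
```

```text
Traceback (most recent call last):
  File "h.py", line 34, in caddycheck
    print(n,"diff",np.abs(A-B).mean().round(2),"shift",np.round(cv2.phaseCorrelate(A,B),2))
                                                       ~~~~~~~~^^^^^^^^^^^^^^^^^^^^^^^^^^^
ValueError: setting an array element with a sequence. The requested array has an inhomogeneous shape after 1 dimensions. The detected shape was (2,) + inhomogeneous part.
```

```bash
sed -i 's/np.round(cv2.phaseCorrelate(A,B),2)/cv2.phaseCorrelate(A,B)/' h.py
python3 -c "
from h import *
caddycheck()
delta(548.4,394,240,31)"
```

```text
scene diff 1.49 shift ((-0.018201582333254862, 0.011338418090460323), 0.990314770039217)
side diff 5.25 shift ((-0.045677047471635035, 0.014238988636765981), 0.9752365687688191)
t 11.8 tool delta cm [  4.98 -25.7    1.93] wz total -0.122 pose [607.6 139.  259.3] [-179.9    0.3   24. ]
```

>>> {"op": "move_arm", "data": {"plan": [{"tx": 0,"ty": 0,"tz": 0,"wx": 0,"wy": 0,"wz": -0.122},{"tx": 1.15,"ty": -3.56,"tz": 0.25,"wx": 0,"wy": 0,"wz": 0},{"tx": 1.15,"ty": -3.56,"tz": 0.25,"wx": 0,"wy": 0,"wz": 0},{"tx": 1.15,"ty": -3.56,"tz": 0.25,"wx": 0,"wy": 0,"wz": 0},{"tx": 1.15,"ty": -3.56,"tz": 0.25,"wx": 0,"wy": 0,"wz": 0},{"tx": 1.15,"ty": -3.56,"tz": 0.25,"wx": 0,"wy": 0,"wz": 0},{"tx": 1.15,"ty": -3.56,"tz": 0.25,"wx": 0,"wy": 0,"wz": 0},{"tx": 1.15,"ty": -3.56,"tz": 0.25,"wx": 0,"wy": 0,"wz": 0},{"tx": 0,"ty": 0,"tz": 0,"wx": 0,"wy": 0,"wz": 0},{"tx": 0,"ty": 0,"tz": 0,"wx": 0,"wy": 0,"wz": 0},{"tx": 0,"ty": 0,"tz": 0,"wx": 0,"wy": 0,"wz": 0}]}}

```text
time_s: 12.75
ee_pos: [549.1, 393.8, 242.2]
ee_rot: [179.9, 0.2, 31.0]
force: [-0.5, 0.5, -3.5]
gripper_width: 51.4
gripper_force: 25.0
```

```bash
python3 -c "
from h import *
caddycheck()
delta(548.4,394,87,31)
f=grab_frame('wrist');save(f,'w5.png',sc=1.25)"
```

```text
scene diff 12.08 shift ((0.16110824283457958, -0.014231098772199857), 0.7201529273280391)
side diff 9.19 shift ((0.12894057757317512, -0.004759750072004465), 0.8180009962717693)
t 12.8 tool delta cm [-0.04 -0.17 15.64] wz total -0.001 pose [549.9 393.  243.4] [1.80e+02 1.00e-01 3.09e+01]
```

View pics/w5.png

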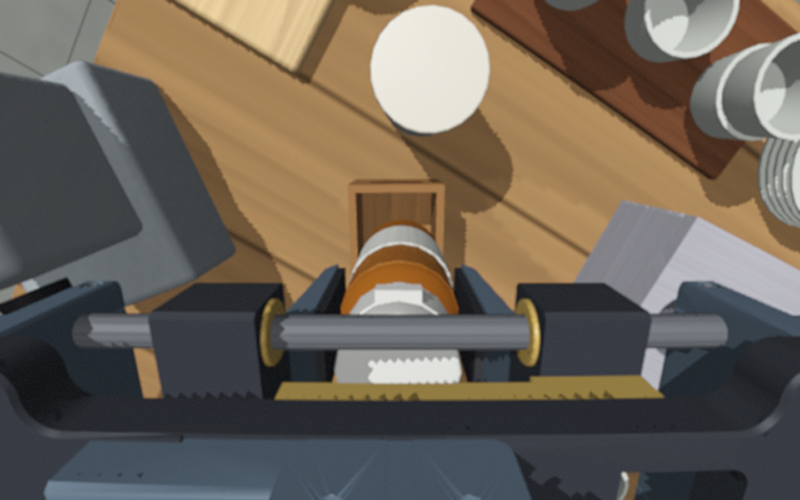

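The caddy end wall corners are at (349,184) and (445,184), with the bottle held above the compartment.

```bash
python3 -c "
from h import *
f=grab_frame('wrist')
P=onz(f,np.array([(349,183),(445,183),(349,183),(445,183)])/1.25,70)[:2,:2];print(P,np.linalg.norm(P[0]-P[1]))
d=P[1]-P[0];n=d/np.linalg.norm(d);u=np.array([-n[1],n[0]]);print(np.degrees(np.arctan2(u[1],u[0])));m=P.mean(0);print(m-44*u,m-125*u,m-206*u)
delta(548.4,394,89,31)"
```

```text
[[562.17265476 453.166081  ]
 [606.88727835 378.31864776]] 87.18678699178376
30.854527517757568
[546.75718955 393.17652034] [477.22094098 351.63485289] [407.6846924  310.09318545]
t 12.9 tool delta cm [-0.09 -0.18 15.52] wz total -0.002 pose [550.2 393.  244.2] [180.    0.   30.9]
```

>>> {"op": "move_arm", "data": {"plan": [{"tx": -0.25,"ty": -0.1,"tz": 2.9,"wx": 0,"wy": 0,"wz": 0},{"tx": 0,"ty": 0,"tz": 2.9,"wx": 0,"wy": 0,"wz": 0},{"tx": 0,"ty": 0,"tz": 2.9,"wx": 0,"wy": 0,"wz": 0},{"tx": 0,"ty": 0,"tz": 2.9,"wx": 0,"wy": 0,"wz": 0},{"tx": 0,"ty": 0,"tz": 2.4,"wx": 0,"wy": 0,"wz": 0},{"tx": 0,"ty": 0,"tz": 0.6,"wx": 0,"wy": 0,"wz": 0},{"tx": 0,"ty": 0,"tz": 0,"wx": 0,"wy": 0,"wz": 0},{"tx": 0,"ty": 0,"tz": 0,"wx": 0,"wy": 0,"wz": 0}]}}

```text
time_s: 13.62
ee_pos: [548.2, 393.9, 99.7]
ee_rot: [-180.0, -0.1, 30.9]
force: [-0.2, -0.5, -4.0]
gripper_width: 51.0
gripper_force: 25.0
```

>>> {"op": "move_arm", "data": {"plan": [{"tx": 0,"ty": 0,"tz": 0.3,"wx": 0,"wy": 0,"wz": 0},{"tx": 0,"ty": 0,"tz": 0,"wx": 0,"wy": 0,"wz": 0},{"tx": 0,"ty": 0,"tz": 0,"wx": 0,"wy": 0,"wz": 0}]}}

```text
time_s: 13.87
ee_pos: [547.7, 394.2, 96.9]
ee_rot: [-180.0, -0.1, 31.0]
force: [0.4, -0.7, -4.7]
gripper_width: 51.2
gripper_force: 25.0
```

>>> {"op": "move_arm", "data": {"plan": [{"tx": 0,"ty": 0,"tz": 0.3,"wx": 0,"wy": 0,"wz": 0},{"tx": 0,"ty": 0,"tz": 0.3,"wx": 0,"wy": 0,"wz": 0},{"tx": 0,"ty": 0,"tz": 0,"wx": 0,"wy": 0,"wz": 0},{"tx": 0,"ty": 0,"tz": 0,"wx": 0,"wy": 0,"wz": 0}]}}

```text
time_s: 14.2
ee_pos: [546.9, 393.8, 89.1]
ee_rot: [180.0, 0.0, 31.0]
force: [-1.1, 0.3, -4.9]
gripper_width: 51.5
gripper_force: 25.0
```

>>> {"op": "move_arm", "data": {"plan": [{"tx": 0,"ty": 0,"tz": 0.2,"wx": 0,"wy": 0,"wz": 0},{"tx": 0,"ty": 0,"tz": 0,"wx": 0,"wy": 0,"wz": 0},{"tx": 0,"ty": 0,"tz": 0,"wx": 0,"wy": 0,"wz": 0}]}}

```text
time_s: 14.45
ee_pos: [547.0, 393.8, 87.2]
ee_rot: [180.0, 0.0, 31.0]
force: [0.1, -0.3, -4.3]
gripper_width: 51.4
gripper_force: 25.0
```

>>> {"op": "move_arm", "data": {"plan": [{"tx": 0,"ty": 0,"tz": 0.2,"wx": 0,"wy": 0,"wz": 0},{"tx": 0,"ty": 0,"tz": 0,"wx": 0,"wy": 0,"wz": 0},{"tx": 0,"ty": 0,"tz": 0,"wx": 0,"wy": 0,"wz": 0}]}}

```text
time_s: 14.7
ee_pos: [547.7, 394.1, 86.8]
ee_rot: [180.0, -0.1, 31.0]
force: [-0.8, -1.9, 2.5]
gripper_width: 51.3
gripper_force: 25.0
```

>>> {"op": "move_arm", "data": {"plan": [{"tx": 0,"ty": 0,"tz": 0,"wx": 0,"wy": 0,"wz": 0},{"tx": 0,"ty": 0,"tz": 0,"wx": 0,"wy": 0,"wz": 0},{"tx": 0,"ty": 0,"tz": 0,"wx": 0,"wy": 0,"wz": 0},{"tx": 0,"ty": 0,"tz": -1.5,"wx": 0,"wy": 0,"wz": 0},{"tx": 0,"ty": 0,"tz": -3.5,"wx": 0,"wy": 0,"wz": 0},{"tx": 0,"ty": 0,"tz": -4,"wx": 0,"wy": 0,"wz": 0},{"tx": 0,"ty": 0,"tz": -4,"wx": 0,"wy": 0,"wz": 0},{"tx": 0,"ty": 0,"tz": -4,"wx": 0,"wy": 0,"wz": 0},{"tx": 0,"ty": 0,"tz": -4,"wx": 0,"wy": 0,"wz": 0}], "gripper": 7.6}}

```text
time_s: 15.45
ee_pos: [546.9, 393.8, 297.3]
ee_rot: [180.0, -0.0, 31.0]
force: [1.2, 0.6, -0.0]
gripper_width: 75.5
gripper_force: 0.0
```

>>> {"op": "move_arm", "data": {"plan": [{"tx": 0,"ty": 0,"tz": 0,"wx": 0,"wy": 0,"wz": 0.1222},{"tx": 0,"ty": 0,"tz": 0,"wx": 0,"wy": 0,"wz": 0.1222},{"tx": 0,"ty": 0,"tz": 0,"wx": 0,"wy": 0,"wz": 0.1222},{"tx": 0,"ty": 0,"tz": 0,"wx": 0,"wy": 0,"wz": 0.1222},{"tx": 0,"ty": 0,"tz": 0,"wx": 0,"wy": 0,"wz": 0.1222},{"tx": 0,"ty": 0,"tz": 0,"wx": 0,"wy": 0,"wz": 0.1222},{"tx": 0,"ty": 0,"tz": 0,"wx": 0,"wy": 0,"wz": 0.1222},{"tx": 0,"ty": 0,"tz": 0,"wx": 0,"wy": 0,"wz": 0},{"tx": 0,"ty": 0,"tz": 0,"wx": 0,"wy": 0,"wz": 0}]}}

```text
time_s: 16.2
ee_pos: [547.2, 394.0, 295.2]
ee_rot: [180.0, 0.0, -17.8]
force: [0.5, 0.1, -0.1]
gripper_width: 75.8
gripper_force: 0.0
```

```bash
python3 -c "
from h import *
delta(621.5,43.5,240,-18)"
```

```text
t 16.2 tool delta cm [17.82 31.08  5.52] wz total 0.003 pose [547.2 394.  295.2] [180.    0.  -17.8]
```

>>> {"op": "move_arm", "data": {"plan": [{"tx": 1.98,"ty": 3.45,"tz": 0.6,"wx": 0,"wy": 0,"wz": 0},{"tx": 1.98,"ty": 3.45,"tz": 0.6,"wx": 0,"wy": 0,"wz": 0},{"tx": 1.98,"ty": 3.45,"tz": 0.6,"wx": 0,"wy": 0,"wz": 0},{"tx": 1.98,"ty": 3.45,"tz": 0.6,"wx": 0,"wy": 0,"wz": 0},{"tx": 1.98,"ty": 3.45,"tz": 0.6,"wx": 0,"wy": 0,"wz": 0},{"tx": 1.98,"ty": 3.45,"tz": 0.6,"wx": 0,"wy": 0,"wz": 0},{"tx": 1.98,"ty": 3.45,"tz": 0.6,"wx": 0,"wy": 0,"wz": 0},{"tx": 1.98,"ty": 3.45,"tz": 0.6,"wx": 0,"wy": 0,"wz": 0},{"tx": 1.98,"ty": 3.45,"tz": 0.6,"wx": 0,"wy": 0,"wz": 0},{"tx": 0,"ty": 0,"tz": 0,"wx": 0,"wy": 0,"wz": 0},{"tx": 0,"ty": 0,"tz": 0,"wx": 0,"wy": 0,"wz": 0}]}}

```text
time_s: 17.12
ee_pos: [620.6, 41.5, 240.9]
ee_rot: [180.0, 0.1, -18.1]
force: [0.1, 1.0, 0.6]
gripper_width: 76.1
gripper_force: 0.0
```

```bash
python3 -c "
from h import *
delta(621.5,43.5,138,-18)
f=grab_frame('wrist');save(f,'w6.png',sc=1.25)"
```

```text
t 17.1 tool delta cm [ 0.03 -0.22 10.29] wz total -0.002 pose [620.6  41.5 240.9] [ 1.80e+02  1.00e-01 -1.81e+01]
```

View pics/w6.png

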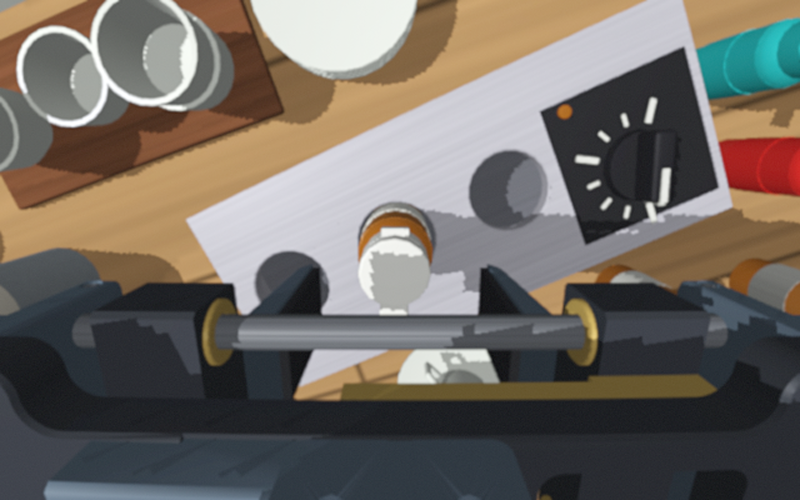

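The bottle is centred between the fingers with its lid shut at (395,275). The dial shows the bar centre at (657,168), 60 at (587,160), OFF at (651,212) and 90 at (651,110).

```bash
python3 -c "
from h import *
np.set_printoptions(suppress=True,precision=1)
f=grab_frame('wrist')
c=lambda *p:np.array(p)/1.25
print('bar',onz(f,c((657,168),(655,133),(662,202)),154))
M=onz(f,c((651,212),(628,211),(606,204),(593,185),(587,160),(604,136),(625,121),(651,110)),120);print(M)
A=np.c_[2*M[:,:2],np.ones(8)];s=np.linalg.lstsq(A,(M[:,:2]**2).sum(1),rcond=None)[0];print(s[:2])
print(np.degrees(np.arctan2(M[:,1]-s[1],M[:,0]-s[0])))
print('wells',onz(f,c((508,190)),120),'bottle',onz(f,c((395,277)),207))
"
```

```text
bar [[ 622.5 -142.6  154. ]
 [ 645.9 -144.9  154. ]
 [ 598.1 -142.5  154. ]]
[[ 581.2 -154.2  120. ]
 [ 587.7 -136.5  120. ]
 [ 598.6 -120.6  120. ]
 [ 616.5 -113.6  120. ]
 [ 636.6 -112.8  120. ]
 [ 650.1 -128.7  120. ]
 [ 656.1 -146.1  120. ]
 [ 658.  -166.5  120. ]]
[ 620.9 -151.3]
[-175.8  156.   126.    96.7   67.8   37.6    8.4  -22.3]
wells [[633.  -49.4 120. ]] bottle [[620.7  45.7 207. ]]
```

>>> {"op": "move_arm", "data": {"plan": [{"tx": 0,"ty": 0,"tz": 2.6,"wx": 0,"wy": 0,"wz": 0},{"tx": 0,"ty": 0,"tz": 2.6,"wx": 0,"wy": 0,"wz": 0},{"tx": 0,"ty": 0,"tz": 2.6,"wx": 0,"wy": 0,"wz": 0},{"tx": 0,"ty": 0,"tz": 2.5,"wx": 0,"wy": 0,"wz": 0},{"tx": 0,"ty": 0,"tz": 0,"wx": 0,"wy": 0,"wz": 0},{"tx": 0,"ty": 0,"tz": 0,"wx": 0,"wy": 0,"wz": 0},{"tx": 0,"ty": 0,"tz": 0,"wx": 0,"wy": 0,"wz": 0}]}}

```text
time_s: 17.8
ee_pos: [621.6, 44.7, 140.2]
ee_rot: [-179.9, -0.2, -17.9]
force: [0.4, 0.4, 0.1]
gripper_width: 76.0
gripper_force: 0.0
```

>>> {"op": "move_arm", "data": {"plan": [{"tx": 0,"ty": 0,"tz": 0,"wx": 0,"wy": 0,"wz": 0},{"tx": 0,"ty": 0,"tz": 0,"wx": 0,"wy": 0,"wz": 0},{"tx": 0,"ty": 0,"tz": 0,"wx": 0,"wy": 0,"wz": 0},{"tx": 0,"ty": 0,"tz": 0,"wx": 0,"wy": 0,"wz": 0},{"tx": 0,"ty": 0,"tz": 0,"wx": 0,"wy": 0,"wz": 0},{"tx": 0,"ty": 0,"tz": 0,"wx": 0,"wy": 0,"wz": 0}], "gripper": 4}}

```text
time_s: 18.3
ee_pos: [621.1, 43.7, 139.4]
ee_rot: [-179.9, -0.1, -18.0]
force: [0.7, 0.6, 5.1]
gripper_width: 51.6
gripper_force: 25.0
```

>>> {"op": "move_arm", "data": {"plan": [{"tx": 0,"ty": 0,"tz": -1,"wx": 0,"wy": 0,"wz": 0},{"tx": 0,"ty": 0,"tz": -3,"wx": 0,"wy": 0,"wz": 0},{"tx": 0,"ty": 0,"tz": -3,"wx": 0,"wy": 0,"wz": 0},{"tx": 0,"ty": 0,"tz": -3.5,"wx": 0,"wy": 0,"wz": 0},{"tx": 0,"ty": 0,"tz": 0,"wx": 0,"wy": 0,"wz": -0.1222},{"tx": 0,"ty": 0,"tz": 0,"wx": 0,"wy": 0,"wz": -0.1222},{"tx": 0,"ty": 0,"tz": 0,"wx": 0,"wy": 0,"wz": -0.1222},{"tx": 0,"ty": 0,"tz": 0,"wx": 0,"wy": 0,"wz": -0.1222},{"tx": 0,"ty": 0,"tz": 0,"wx": 0,"wy": 0,"wz": -0.1222},{"tx": 0,"ty": 0,"tz": 0,"wx": 0,"wy": 0,"wz": -0.1222},{"tx": 0,"ty": 0,"tz": 0,"wx": 0,"wy": 0,"wz": -0.1222},{"tx": 0,"ty": 0,"tz": 0,"wx": 0,"wy": 0,"wz": 0}]}}

```text
time_s: 19.3
ee_pos: [619.7, 43.2, 242.7]
ee_rot: [-180.0, 0.1, 31.1]
force: [0.5, 0.0, -2.7]
gripper_width: 51.5
gripper_force: 25.0
```

```bash
python3 -c "
from h import *
caddycheck()
delta(408.5,310.3,210,31)"
```

```text
scene diff 7.37 shift ((0.0037172840136392438, 0.002920223670351163), 0.645658959724285)
side diff 13.38 shift ((-0.08422082408667109, 0.049917955786799695), 0.3545206438700358)
t 19.4 tool delta cm [ -4.49 -33.77   3.31] wz total -0.003 pose [620.1  43.3 242.9] [-1.80e+02  1.00e-01  3.08e+01]
```

>>> {"op": "move_arm", "data": {"plan": [{"tx": -0.5,"ty": -3.75,"tz": 0,"wx": 0,"wy": 0,"wz": 0},{"tx": -0.5,"ty": -3.75,"tz": 0,"wx": 0,"wy": 0,"wz": 0},{"tx": -0.5,"ty": -3.75,"tz": 0,"wx": 0,"wy": 0,"wz": 0},{"tx": -0.5,"ty": -3.75,"tz": 0,"wx": 0,"wy": 0,"wz": 0},{"tx": -0.5,"ty": -3.75,"tz": 0,"wx": 0,"wy": 0,"wz": 0},{"tx": -0.5,"ty": -3.75,"tz": 0,"wx": 0,"wy": 0,"wz": 0},{"tx": -0.5,"ty": -3.75,"tz": 0,"wx": 0,"wy": 0,"wz": 0},{"tx": -0.5,"ty": -3.75,"tz": 0,"wx": 0,"wy": 0,"wz": 0},{"tx": -0.5,"ty": -3.75,"tz": 0,"wx": 0,"wy": 0,"wz": 0},{"tx": 0,"ty": 0,"tz": 0,"wx": 0,"wy": 0,"wz": 0},{"tx": 0,"ty": 0,"tz": 0,"wx": 0,"wy": 0,"wz": 0}]}}

```text
time_s: 20.32
ee_pos: [406.9, 310.7, 243.5]
ee_rot: [180.0, 0.0, 31.1]
force: [2.0, 0.3, -3.6]
gripper_width: 51.4
gripper_force: 25.0
```

```bash
python3 -c "
from h import *
delta(408.5,310.3,81.4,31)
f=grab_frame('wrist');save(f,'w7.png',sc=1.25)
np.set_printoptions(suppress=True,precision=1)
u=np.array([.858,.513]);v=np.array([-u[1],u[0]]);c=np.array([477.2,351.6])
for a,b in((125,44),(125,-44),(44,44),(44,-44)): print(a,b,proj(f,np.r_[c+a*u+b*v,70])*1.25)"
```

```text
t 20.3 tool delta cm [ 0.12  0.11 16.21] wz total 0.002 pose [406.9 310.7 243.5] [180.    0.   31.1]
125 44 [[346.9 -21.4]]
125 -44 [[455.3 -21.1]]
44 44 [[349.3  84.2]]
44 -44 [[452.   84.5]]
```

View pics/w7.png

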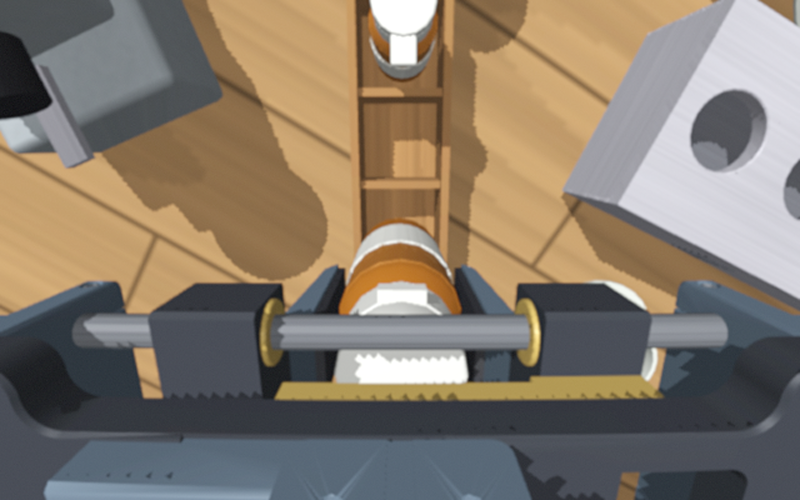

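The caddy hasn't moved, and the first bottle stands in its far compartment with the lid shut (402,45). Lower the second bottle.

>>> {"op": "move_arm", "data": {"plan": [{"tx": 0,"ty": 0,"tz": 2.5,"wx": 0,"wy": 0,"wz": 0},{"tx": 0,"ty": 0,"tz": 2.5,"wx": 0,"wy": 0,"wz": 0},{"tx": 0,"ty": 0,"tz": 2.5,"wx": 0,"wy": 0,"wz": 0},{"tx": 0,"ty": 0,"tz": 2.5,"wx": 0,"wy": 0,"wz": 0},{"tx": 0,"ty": 0,"tz": 2.5,"wx": 0,"wy": 0,"wz": 0},{"tx": 0,"ty": 0,"tz": 2.5,"wx": 0,"wy": 0,"wz": 0},{"tx": 0,"ty": 0,"tz": 0.4,"wx": 0,"wy": 0,"wz": 0},{"tx": 0,"ty": 0,"tz": 0,"wx": 0,"wy": 0,"wz": 0},{"tx": 0,"ty": 0,"tz": 0,"wx": 0,"wy": 0,"wz": 0}]}}

```text
time_s: 21.12
ee_pos: [409.5, 309.5, 90.3]
ee_rot: [180.0, -0.1, 30.9]
force: [-0.3, -1.3, -3.0]
gripper_width: 51.5
gripper_force: 25.0
```

>>> {"op": "move_arm", "data": {"plan": [{"tx": 0,"ty": 0,"tz": 0.3,"wx": 0,"wy": 0,"wz": 0},{"tx": 0,"ty": 0,"tz": 0,"wx": 0,"wy": 0,"wz": 0},{"tx": 0,"ty": 0,"tz": 0,"wx": 0,"wy": 0,"wz": 0}]}}

```text
time_s: 21.37
ee_pos: [408.8, 309.9, 87.4]
ee_rot: [-180.0, -0.1, 31.0]
force: [-0.2, -0.3, -3.8]
gripper_width: 51.5
gripper_force: 25.0
```

>>> {"op": "move_arm", "data": {"plan": [{"tx": 0,"ty": 0,"tz": 0.3,"wx": 0,"wy": 0,"wz": 0},{"tx": 0,"ty": 0,"tz": 0,"wx": 0,"wy": 0,"wz": 0},{"tx": 0,"ty": 0,"tz": 0,"wx": 0,"wy": 0,"wz": 0}]}}

```text
time_s: 21.62
ee_pos: [408.0, 309.6, 83.4]
ee_rot: [180.0, 0.0, 31.0]
force: [0.5, -0.9, -3.5]
gripper_width: 51.9
gripper_force: 25.0
```

>>> {"op": "move_arm", "data": {"plan": [{"tx": 0,"ty": 0,"tz": 0.2,"wx": 0,"wy": 0,"wz": 0},{"tx": 0,"ty": 0,"tz": 0,"wx": 0,"wy": 0,"wz": 0},{"tx": 0,"ty": 0,"tz": 0,"wx": 0,"wy": 0,"wz": 0}]}}

```text
time_s: 21.87
ee_pos: [408.2, 309.7, 81.4]
ee_rot: [180.0, -0.0, 31.0]
force: [0.1, 0.2, -2.7]
gripper_width: 51.5
gripper_force: 25.0
```

>>> {"op": "move_arm", "data": {"plan": [{"tx": 0,"ty": 0,"tz": 0.1,"wx": 0,"wy": 0,"wz": 0},{"tx": 0,"ty": 0,"tz": 0,"wx": 0,"wy": 0,"wz": 0},{"tx": 0,"ty": 0,"tz": 0,"wx": 0,"wy": 0,"wz": 0}]}}

```text
time_s: 22.12
ee_pos: [408.5, 310.0, 81.3]
ee_rot: [-180.0, -0.1, 31.0]
force: [-1.8, 0.4, 5.8]
gripper_width: 51.5
gripper_force: 25.0
```

>>> {"op": "move_arm", "data": {"plan": [{"tx": 0,"ty": 0,"tz": 0,"wx": 0,"wy": 0,"wz": 0},{"tx": 0,"ty": 0,"tz": 0,"wx": 0,"wy": 0,"wz": 0},{"tx": 0,"ty": 0,"tz": 0,"wx": 0,"wy": 0,"wz": 0},{"tx": 0,"ty": 0,"tz": -1.5,"wx": 0,"wy": 0,"wz": 0},{"tx": 0,"ty": 0,"tz": -3.5,"wx": 0,"wy": 0,"wz": 0},{"tx": 0,"ty": 0,"tz": -4,"wx": 0,"wy": 0,"wz": 0},{"tx": 0,"ty": 0,"tz": -4,"wx": 0,"wy": 0,"wz": 0.108},{"tx": 0,"ty": 0,"tz": -4,"wx": 0,"wy": 0,"wz": 0.108},{"tx": 0,"ty": 0,"tz": -4,"wx": 0,"wy": 0,"wz": 0.108},{"tx": 0,"ty": 0,"tz": -4,"wx": 0,"wy": 0,"wz": 0.108},{"tx": 0,"ty": 0,"tz": -2,"wx": 0,"wy": 0,"wz": 0.108}], "gripper": 7.6}}

```text
time_s: 23.03
ee_pos: [409.2, 310.4, 355.6]
ee_rot: [-179.7, -0.4, -0.3]
force: [0.6, -1.1, -0.1]
gripper_width: 76.2
gripper_force: 0.0
```

>>> {"op": "move_arm", "data": {"plan": [{"tx": -0.56,"ty": 3.93,"tz": 0,"wx": 0,"wy": 0,"wz": 0},{"tx": -0.56,"ty": 3.93,"tz": 0,"wx": 0,"wy": 0,"wz": 0},{"tx": -0.56,"ty": 3.93,"tz": 0,"wx": 0,"wy": 0,"wz": 0},{"tx": -0.56,"ty": 3.93,"tz": 0,"wx": 0,"wy": 0,"wz": 0},{"tx": -0.56,"ty": 3.93,"tz": 0,"wx": 0,"wy": 0,"wz": 0},{"tx": -0.56,"ty": 3.93,"tz": 0,"wx": 0,"wy": 0,"wz": 0},{"tx": -0.56,"ty": 3.93,"tz": 0,"wx": 0,"wy": 0,"wz": 0},{"tx": -0.56,"ty": 3.93,"tz": 0,"wx": 0,"wy": 0,"wz": 0},{"tx": -0.56,"ty": 3.93,"tz": 0,"wx": 0,"wy": 0,"wz": 0},{"tx": -0.56,"ty": 3.93,"tz": 0,"wx": 0,"wy": 0,"wz": 0},{"tx": -0.56,"ty": 3.93,"tz": 0,"wx": 0,"wy": 0,"wz": 0},{"tx": -0.56,"ty": 3.93,"tz": 0,"wx": 0,"wy": 0,"wz": 0}]}}

```text
time_s: 24.03
ee_pos: [340.5, -163.8, 350.5]
ee_rot: [180.0, -0.0, 0.0]
force: [0.9, -0.3, 0.6]
gripper_width: 76.1
gripper_force: 0.0
```

>>> {"op": "move_arm", "data": {"plan": [{"tx": -0.56,"ty": 3.93,"tz": 0,"wx": 0,"wy": 0,"wz": 0},{"tx": -0.56,"ty": 3.93,"tz": 0,"wx": 0,"wy": 0,"wz": 0},{"tx": 0,"ty": 0,"tz": 0,"wx": 0,"wy": 0,"wz": 0},{"tx": 0,"ty": 0,"tz": 0,"wx": 0,"wy": 0,"wz": 0},{"tx": 0,"ty": 0,"tz": 0,"wx": 0,"wy": 0,"wz": 0}]}}

```text
time_s: 24.45
ee_pos: [330.1, -240.3, 350.2]
ee_rot: [-179.9, 0.0, 0.0]
force: [0.1, -0.1, 0.2]
gripper_width: 75.8
gripper_force: 0.0
```

```bash
python3 -c "
from h import *
import pickle
f=grab_frame('wrist');save(f,'w8.png',sc=1.25);pickle.dump(f,open('w8.pkl','wb'))
delta(463.6,-173,200,0)
"
```

```text
t 24.5 tool delta cm [13.34 -6.64 15.03] wz total 0.002 pose [ 330.3 -239.7  350.3] [-1.8e+02  0.0e+00  1.0e-01]
```

View pics/w8.png

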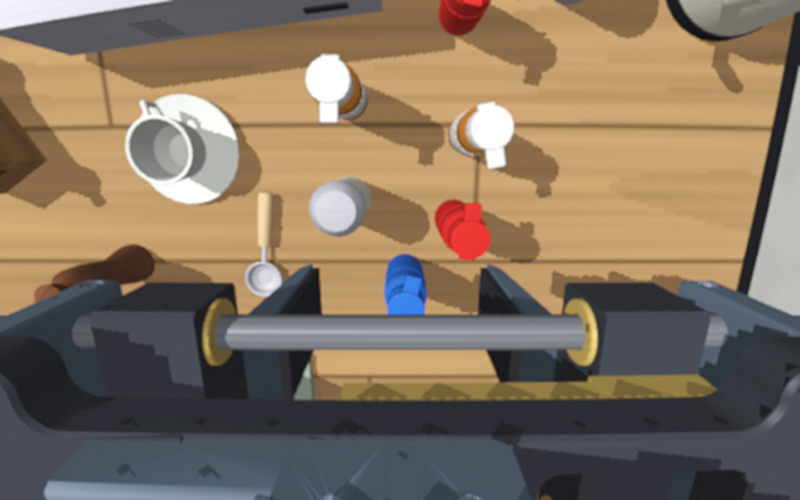

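Cold B's lid is at (331,80) with its tab at (329,118). Cold A's lid is at (491,130) with its tab at (497,163).

```bash
python3 -c "
from h import *
import pickle
np.set_printoptions(suppress=True,precision=1)
f=pickle.load(open('w8.pkl','rb'))
P=onz(f,np.array([(331,80),(329,120),(491,130),(497,165)])/1.25,141);print(P)
for a in(0,2):
  d=P[a]-P[a+1];ps=np.degrees(np.arctan2(d[1],d[0]));print(ps);
print('shaker,red,blue',onz(f,np.array([(337,207),(470,238),(407,296)])/1.25,130))
delta(P[0][0],P[0][1],230,3)
"
```

```text
[[ 465.2 -175.6  141. ]
 [ 429.  -172.2  141. ]
 [ 419.7 -329.   141. ]
 [ 386.4 -336.8  141. ]]
-5.400504442638225
13.21130115092092
shaker,red,blue [[ 342.9 -174.8  130. ]
 [ 309.6 -315.4  130. ]
 [ 243.5 -248.4  130. ]]
t 24.5 tool delta cm [13.5 -6.4 12. ] wz total -0.051 pose [ 330.3 -239.7  350.3] [-180.     0.     0.1]
```

>>> {"op": "move_arm", "data": {"plan": [{"tx": 2.7,"ty": -1.28,"tz": 2.4,"wx": 0,"wy": 0,"wz": 0.05},{"tx": 2.7,"ty": -1.28,"tz": 2.4,"wx": 0,"wy": 0,"wz": 0},{"tx": 2.7,"ty": -1.28,"tz": 2.4,"wx": 0,"wy": 0,"wz": 0},{"tx": 2.7,"ty": -1.28,"tz": 2.4,"wx": 0,"wy": 0,"wz": 0},{"tx": 2.7,"ty": -1.28,"tz": 2.4,"wx": 0,"wy": 0,"wz": 0},{"tx": 0,"ty": 0,"tz": 0,"wx": 0,"wy": 0,"wz": 0},{"tx": 0,"ty": 0,"tz": 0,"wx": 0,"wy": 0,"wz": 0},{"tx": 0,"ty": 0,"tz": 0,"wx": 0,"wy": 0,"wz": 0}]}}

```text
time_s: 25.17
ee_pos: [467.6, -180.9, 231.2]
ee_rot: [180.0, -0.0, -2.7]
force: [-0.3, -0.5, -0.2]
gripper_width: 76.4
gripper_force: 0.0
```

```bash
python3 -c "
from h import *
delta(465,-175.5,74,-3)
"
```

```text
t 25.2 tool delta cm [-0.29 -0.54 15.72] wz total 0.006 pose [ 467.6 -180.9  231.2] [180.   -0.   -2.7]
```

>>> {"op": "move_arm", "data": {"plan": [{"tx": -0.3,"ty": -0.55,"tz": 2,"wx": 0,"wy": 0,"wz": 0},{"tx": 0,"ty": 0,"tz": 2.6,"wx": 0,"wy": 0,"wz": 0},{"tx": 0,"ty": 0,"tz": 2.6,"wx": 0,"wy": 0,"wz": 0},{"tx": 0,"ty": 0,"tz": 2.6,"wx": 0,"wy": 0,"wz": 0},{"tx": 0,"ty": 0,"tz": 2.6,"wx": 0,"wy": 0,"wz": 0},{"tx": 0,"ty": 0,"tz": 2.6,"wx": 0,"wy": 0,"wz": 0},{"tx": 0,"ty": 0,"tz": 0.7,"wx": 0,"wy": 0,"wz": 0},{"tx": 0,"ty": 0,"tz": 0,"wx": 0,"wy": 0,"wz": 0},{"tx": 0,"ty": 0,"tz": 0,"wx": 0,"wy": 0,"wz": 0}]}}

```text
time_s: 25.92
ee_pos: [465.6, -176.9, 75.1]
ee_rot: [179.9, -0.1, -2.8]
force: [-0.2, -1.3, -0.6]
gripper_width: 75.8
gripper_force: 0.0
```

>>> {"op": "move_arm", "data": {"plan": [{"tx": 0,"ty": 0,"tz": 0,"wx": 0,"wy": 0,"wz": 0},{"tx": 0,"ty": 0,"tz": 0,"wx": 0,"wy": 0,"wz": 0},{"tx": 0,"ty": 0,"tz": 0,"wx": 0,"wy": 0,"wz": 0},{"tx": 0,"ty": 0,"tz": 0,"wx": 0,"wy": 0,"wz": 0},{"tx": 0,"ty": 0,"tz": 0,"wx": 0,"wy": 0,"wz": 0},{"tx": 0,"ty": 0,"tz": 0,"wx": 0,"wy": 0,"wz": 0}], "gripper": 4}}

```text
time_s: 26.42
ee_pos: [465.5, -176.2, 74.3]
ee_rot: [-180.0, -0.1, -2.8]
force: [0.2, 2.7, 5.5]
gripper_width: 51.4
gripper_force: 24.9
```

>>> {"op": "move_arm", "data": {"plan": [{"tx": 0,"ty": 0,"tz": -1,"wx": 0,"wy": 0,"wz": 0},{"tx": 0,"ty": 0,"tz": -2,"wx": 0,"wy": 0,"wz": 0},{"tx": 0,"ty": 0,"tz": -3.5,"wx": 0,"wy": 0,"wz": 0},{"tx": 0,"ty": 0,"tz": -3.5,"wx": 0,"wy": 0,"wz": 0},{"tx": 0,"ty": 0,"tz": -3.5,"wx": 0,"wy": 0,"wz": 0},{"tx": 0,"ty": 0,"tz": -3.5,"wx": 0,"wy": 0,"wz": 0},{"tx": 0,"ty": 0,"tz": -3,"wx": 0,"wy": 0,"wz": 0},{"tx": 0,"ty": 0,"tz": 0,"wx": 0,"wy": 0,"wz": 0},{"tx": 0,"ty": 0,"tz": 0,"wx": 0,"wy": 0,"wz": 0}]}}

```text
time_s: 27.17
ee_pos: [465.0, -176.6, 274.5]
ee_rot: [179.9, -0.1, -2.8]
force: [-0.4, 0.9, -3.7]
gripper_width: 52.0
gripper_force: 24.8
```

```bash
python3 -c "
from h import *
delta(610.7,138.4,260,0)
"
```

```text
t 27.2 tool delta cm [ 13.   -32.18   1.44] wz total -0.049 pose [ 465.  -176.6  274.5] [ 1.799e+02 -1.000e-01 -2.800e+00]
```

>>> {"op": "move_arm", "data": {"plan": [{"tx": 1.3,"ty": -3.22,"tz": 0,"wx": 0,"wy": 0,"wz": 0},{"tx": 1.3,"ty": -3.22,"tz": 0,"wx": 0,"wy": 0,"wz": 0},{"tx": 1.3,"ty": -3.22,"tz": 0,"wx": 0,"wy": 0,"wz": 0},{"tx": 1.3,"ty": -3.22,"tz": 0,"wx": 0,"wy": 0,"wz": 0},{"tx": 1.3,"ty": -3.22,"tz": 0,"wx": 0,"wy": 0,"wz": 0},{"tx": 1.3,"ty": -3.22,"tz": 0,"wx": 0,"wy": 0,"wz": 0},{"tx": 1.3,"ty": -3.22,"tz": 0,"wx": 0,"wy": 0,"wz": 0},{"tx": 1.3,"ty": -3.22,"tz": 0,"wx": 0,"wy": 0,"wz": 0},{"tx": 1.3,"ty": -3.22,"tz": 0,"wx": 0,"wy": 0,"wz": 0},{"tx": 1.3,"ty": -3.22,"tz": 0,"wx": 0,"wy": 0,"wz": 0},{"tx": 0,"ty": 0,"tz": 0,"wx": 0,"wy": 0,"wz": 0},{"tx": 0,"ty": 0,"tz": 0,"wx": 0,"wy": 0,"wz": 0}]}}

```text
time_s: 28.17
ee_pos: [609.6, 140.1, 269.5]
ee_rot: [179.9, 0.4, -2.7]
force: [0.0, -0.4, -3.7]
gripper_width: 51.1
gripper_force: 24.9
```

```bash
python3 -c "
from h import *
delta(610.5,138.4,205,0)
"
```

```text
t 28.2 tool delta cm [0.14 0.15 6.45] wz total -0.046 pose [609.6 140.1 269.5] [179.9   0.4  -2.7]
```

>>> {"op": "move_arm", "data": {"plan": [{"tx": 0.1,"ty": 0.1,"tz": 2.2,"wx": 0,"wy": 0,"wz": 0},{"tx": 0,"ty": 0,"tz": 2.2,"wx": 0,"wy": 0,"wz": 0},{"tx": 0,"ty": 0,"tz": 2,"wx": 0,"wy": 0,"wz": 0},{"tx": 0,"ty": 0,"tz": 0,"wx": 0,"wy": 0,"wz": 0},{"tx": 0,"ty": 0,"tz": 0,"wx": 0,"wy": 0,"wz": 0},{"tx": 0,"ty": 0,"tz": 0,"wx": 0,"wy": 0,"wz": 0}]}}

```text
time_s: 28.67
ee_pos: [611.7, 137.1, 210.0]
ee_rot: [180.0, -0.0, -2.9]
force: [0.9, -0.1, -3.3]
gripper_width: 51.6
gripper_force: 24.9
```

>>> {"op": "move_arm", "data": {"plan": [{"tx": 0,"ty": 0,"tz": 1,"wx": 0,"wy": 0,"wz": 0},{"tx": 0,"ty": 0,"tz": 1,"wx": 0,"wy": 0,"wz": 0},{"tx": 0,"ty": 0,"tz": 0,"wx": 0,"wy": 0,"wz": 0},{"tx": 0,"ty": 0,"tz": 0,"wx": 0,"wy": 0,"wz": 0}]}}

```text
time_s: 29.0
ee_pos: [610.9, 137.7, 188.6]
ee_rot: [180.0, 0.1, -2.8]
force: [-0.5, 0.7, -2.8]
gripper_width: 51.8
gripper_force: 24.9
```

>>> {"op": "move_arm", "data": {"plan": [{"tx": 0,"ty": -0.1,"tz": 1.1,"wx": 0,"wy": 0,"wz": 0},{"tx": 0,"ty": 0,"tz": 1.1,"wx": 0,"wy": 0,"wz": 0},{"tx": 0,"ty": 0,"tz": 1.1,"wx": 0,"wy": 0,"wz": 0},{"tx": 0,"ty": 0,"tz": 1.1,"wx": 0,"wy": 0,"wz": 0},{"tx": 0,"ty": 0,"tz": 0.2,"wx": 0,"wy": 0,"wz": 0},{"tx": 0,"ty": 0,"tz": 0,"wx": 0,"wy": 0,"wz": 0},{"tx": 0,"ty": 0,"tz": 0,"wx": 0,"wy": 0,"wz": 0}]}}

```text
time_s: 29.58
ee_pos: [611.7, 138.9, 143.3]
ee_rot: [180.0, 0.0, -2.8]
force: [0.3, -0.1, -2.1]
gripper_width: 51.6
gripper_force: 24.9
```

>>> {"op": "move_arm", "data": {"plan": [{"tx": 0,"ty": 0,"tz": 0.2,"wx": 0,"wy": 0,"wz": 0},{"tx": 0,"ty": 0,"tz": 0,"wx": 0,"wy": 0,"wz": 0},{"tx": 0,"ty": 0,"tz": 0,"wx": 0,"wy": 0,"wz": 0}]}}

```text
time_s: 29.83
ee_pos: [611.8, 138.9, 141.8]
ee_rot: [-180.0, -0.0, -2.8]
force: [-0.4, -0.1, -3.9]
gripper_width: 51.8
gripper_force: 24.9
```

>>> {"op": "move_arm", "data": {"plan": [{"tx": 0,"ty": 0,"tz": 0.2,"wx": 0,"wy": 0,"wz": 0},{"tx": 0,"ty": 0,"tz": 0,"wx": 0,"wy": 0,"wz": 0},{"tx": 0,"ty": 0,"tz": 0,"wx": 0,"wy": 0,"wz": 0}]}}

```text
time_s: 30.08
ee_pos: [611.6, 138.9, 139.6]
ee_rot: [-180.0, -0.0, -2.8]
force: [0.3, 0.1, -2.4]
gripper_width: 51.4
gripper_force: 24.9
```

>>> {"op": "move_arm", "data": {"plan": [{"tx": 0,"ty": 0,"tz": 0,"wx": 0,"wy": 0,"wz": 0},{"tx": 0,"ty": 0,"tz": 0,"wx": 0,"wy": 0,"wz": 0},{"tx": 0,"ty": 0,"tz": 0,"wx": 0,"wy": 0,"wz": 0},{"tx": 0,"ty": 0,"tz": -1.5,"wx": 0,"wy": 0,"wz": 0},{"tx": 0,"ty": 0,"tz": -3.5,"wx": 0,"wy": 0,"wz": 0},{"tx": 0,"ty": 0,"tz": -4,"wx": 0,"wy": 0,"wz": 0},{"tx": 0,"ty": 0,"tz": -4,"wx": 0,"wy": 0,"wz": -0.09},{"tx": 0,"ty": 0,"tz": -4,"wx": 0,"wy": 0,"wz": -0.09},{"tx": 0,"ty": 0,"tz": 0,"wx": 0,"wy": 0,"wz": -0.09},{"tx": 0,"ty": 0,"tz": 0,"wx": 0,"wy": 0,"wz": 0}], "gripper": 7.6}}

```text
time_s: 30.92
ee_pos: [612.7, 139.1, 313.4]
ee_rot: [180.0, -0.4, 12.7]
force: [0.1, -0.1, -1.1]
gripper_width: 75.6
gripper_force: 0.0
```

```bash
python3 -c "
from h import *
caddycheck()
delta(419.7,-329,230,13)
"
```

```text
scene diff 13.34 shift ((0.34158443509802794, -0.12289572708316143), 0.5243385117730976)
side diff 21.1 shift ((0.44631197467145967, 0.8991933180784102), 0.3478872699737549)
t 31.0 tool delta cm [-28.83  41.51   7.93] wz total -0.008 pose [611.2 138.7 309. ] [180.    0.   12.5]
```

>>> {"op": "move_arm", "data": {"plan": [{"tx": -2.22,"ty": 3.19,"tz": 0,"wx": 0,"wy": 0,"wz": 0},{"tx": -2.22,"ty": 3.19,"tz": 0,"wx": 0,"wy": 0,"wz": 0},{"tx": -2.22,"ty": 3.19,"tz": 0,"wx": 0,"wy": 0,"wz": 0},{"tx": -2.22,"ty": 3.19,"tz": 0,"wx": 0,"wy": 0,"wz": 0},{"tx": -2.22,"ty": 3.19,"tz": 0.5,"wx": 0,"wy": 0,"wz": 0},{"tx": -2.22,"ty": 3.19,"tz": 1,"wx": 0,"wy": 0,"wz": 0},{"tx": -2.22,"ty": 3.19,"tz": 1,"wx": 0,"wy": 0,"wz": 0},{"tx": -2.22,"ty": 3.19,"tz": 1,"wx": 0,"wy": 0,"wz": 0},{"tx": -2.22,"ty": 3.19,"tz": 1,"wx": 0,"wy": 0,"wz": 0},{"tx": -2.22,"ty": 3.19,"tz": 1,"wx": 0,"wy": 0,"wz": 0},{"tx": -2.22,"ty": 3.19,"tz": 1,"wx": 0,"wy": 0,"wz": 0},{"tx": -2.22,"ty": 3.19,"tz": 1,"wx": 0,"wy": 0,"wz": 0}]}}

```text
time_s: 32.02
ee_pos: [433.5, -294.0, 232.3]
ee_rot: [-179.9, 0.1, 12.5]
force: [0.1, 0.1, 0.2]
gripper_width: 75.7
gripper_force: 0.0
```

>>> {"op": "move_arm", "data": {"plan": [{"tx": -2.2,"ty": 3.2,"tz": 0,"wx": 0,"wy": 0,"wz": 0},{"tx": 0,"ty": 0,"tz": 0,"wx": 0,"wy": 0,"wz": 0},{"tx": 0,"ty": 0,"tz": 0,"wx": 0,"wy": 0,"wz": 0},{"tx": 0,"ty": 0,"tz": 0,"wx": 0,"wy": 0,"wz": 0}]}}

```text
time_s: 32.35
ee_pos: [420.5, -328.4, 233.2]
ee_rot: [-179.9, 0.1, 12.6]
force: [0.2, -0.3, -0.2]
gripper_width: 76.1
gripper_force: 0.0
```

```bash
python3 -c "
from h import *
caddycheck()
delta(419.7,-329,74,13)
"
```

```text
scene diff 13.01 shift ((0.36117175610665697, -0.08122070053642716), 0.5303152449337053)
side diff 19.34 shift ((0.596449653184365, 0.9550089028440425), 0.3301524496078491)
t 32.5 tool delta cm [-0.17  0.11 16.  ] wz total -0.005 pose [ 421.2 -327.8  234. ] [-179.9    0.    12.7]
```

>>> {"op": "move_arm", "data": {"plan": [{"tx": -0.1,"ty": 0.1,"tz": 2.2,"wx": 0,"wy": 0,"wz": 0},{"tx": 0,"ty": 0,"tz": 2.6,"wx": 0,"wy": 0,"wz": 0},{"tx": 0,"ty": 0,"tz": 2.6,"wx": 0,"wy": 0,"wz": 0},{"tx": 0,"ty": 0,"tz": 2.6,"wx": 0,"wy": 0,"wz": 0},{"tx": 0,"ty": 0,"tz": 2.6,"wx": 0,"wy": 0,"wz": 0},{"tx": 0,"ty": 0,"tz": 2.6,"wx": 0,"wy": 0,"wz": 0},{"tx": 0,"ty": 0,"tz": 0.7,"wx": 0,"wy": 0,"wz": 0},{"tx": 0,"ty": 0,"tz": 0,"wx": 0,"wy": 0,"wz": 0},{"tx": 0,"ty": 0,"tz": 0,"wx": 0,"wy": 0,"wz": 0}]}}

```text
time_s: 33.2
ee_pos: [421.2, -329.9, 76.2]
ee_rot: [180.0, -0.0, 12.7]
force: [0.2, 0.8, 0.4]
gripper_width: 76.1
gripper_force: 0.0
```

>>> {"op": "move_arm", "data": {"plan": [{"tx": 0,"ty": 0,"tz": 0,"wx": 0,"wy": 0,"wz": 0},{"tx": 0,"ty": 0,"tz": 0,"wx": 0,"wy": 0,"wz": 0},{"tx": 0,"ty": 0,"tz": 0,"wx": 0,"wy": 0,"wz": 0},{"tx": 0,"ty": 0,"tz": 0,"wx": 0,"wy": 0,"wz": 0},{"tx": 0,"ty": 0,"tz": 0,"wx": 0,"wy": 0,"wz": 0},{"tx": 0,"ty": 0,"tz": 0,"wx": 0,"wy": 0,"wz": 0}], "gripper": 4}}

```text
time_s: 33.7
ee_pos: [420.6, -330.4, 76.4]
ee_rot: [180.0, -0.1, 12.6]
force: [-0.6, 2.7, 5.7]
gripper_width: 51.4
gripper_force: 25.0
```

>>> {"op": "move_arm", "data": {"plan": [{"tx": 0,"ty": 0,"tz": -1,"wx": 0,"wy": 0,"wz": 0},{"tx": 0,"ty": 0,"tz": -2,"wx": 0,"wy": 0,"wz": 0},{"tx": 0,"ty": 0,"tz": -3.5,"wx": 0,"wy": 0,"wz": 0},{"tx": 0,"ty": 0,"tz": -3.5,"wx": 0,"wy": 0,"wz": 0},{"tx": 0,"ty": 0,"tz": -3.5,"wx": 0,"wy": 0,"wz": 0},{"tx": 0,"ty": 0,"tz": -3.5,"wx": 0,"wy": 0,"wz": 0},{"tx": 0,"ty": 0,"tz": -3,"wx": 0,"wy": 0,"wz": 0.09},{"tx": 0,"ty": 0,"tz": 0,"wx": 0,"wy": 0,"wz": 0.09},{"tx": 0,"ty": 0,"tz": 0,"wx": 0,"wy": 0,"wz": 0.04},{"tx": 0,"ty": 0,"tz": 0,"wx": 0,"wy": 0,"wz": 0},{"tx": 0,"ty": 0,"tz": 0,"wx": 0,"wy": 0,"wz": 0}]}}

```text
time_s: 34.62
ee_pos: [419.6, -330.0, 274.9]
ee_rot: [-179.9, 0.1, 0.1]
force: [-0.9, -0.9, -4.6]
gripper_width: 51.7
gripper_force: 25.0
```

```bash
python3 -c "
from h import *
delta(621.3,44,270,0)
"
```

```text
t 34.6 tool delta cm [ 20.23 -37.36   0.5 ] wz total 0.002 pose [ 419.6 -330.   274.9] [-1.799e+02  1.000e-01  1.000e-01]
```

>>> {"op": "move_arm", "data": {"plan": [{"tx": 1.84,"ty": -3.4,"tz": 0,"wx": 0,"wy": 0,"wz": 0},{"tx": 1.84,"ty": -3.4,"tz": 0,"wx": 0,"wy": 0,"wz": 0},{"tx": 1.84,"ty": -3.4,"tz": 0,"wx": 0,"wy": 0,"wz": 0},{"tx": 1.84,"ty": -3.4,"tz": 0,"wx": 0,"wy": 0,"wz": 0},{"tx": 1.84,"ty": -3.4,"tz": 0,"wx": 0,"wy": 0,"wz": 0},{"tx": 1.84,"ty": -3.4,"tz": 0,"wx": 0,"wy": 0,"wz": 0},{"tx": 1.84,"ty": -3.4,"tz": 0,"wx": 0,"wy": 0,"wz": 0},{"tx": 1.84,"ty": -3.4,"tz": 0,"wx": 0,"wy": 0,"wz": 0},{"tx": 1.84,"ty": -3.4,"tz": 0,"wx": 0,"wy": 0,"wz": 0},{"tx": 1.84,"ty": -3.4,"tz": 0,"wx": 0,"wy": 0,"wz": 0},{"tx": 1.84,"ty": -3.4,"tz": 0,"wx": 0,"wy": 0,"wz": 0},{"tx": 0,"ty": 0,"tz": 0,"wx": 0,"wy": 0,"wz": 0}]}}

```text
time_s: 35.62
ee_pos: [624.8, 50.7, 273.5]
ee_rot: [-179.7, -0.0, 0.4]
force: [1.1, -0.8, -3.9]
gripper_width: 51.4
gripper_force: 25.0
```

>>> {"op": "move_arm", "data": {"plan": [{"tx": 0,"ty": 0,"tz": 0,"wx": 0,"wy": 0,"wz": 0},{"tx": 0,"ty": 0,"tz": 2,"wx": 0,"wy": 0,"wz": 0},{"tx": 0,"ty": 0,"tz": 2,"wx": 0,"wy": 0,"wz": 0},{"tx": 0,"ty": 0,"tz": 2,"wx": 0,"wy": 0,"wz": 0},{"tx": 0,"ty": 0,"tz": 0,"wx": 0,"wy": 0,"wz": 0},{"tx": 0,"ty": 0,"tz": 0,"wx": 0,"wy": 0,"wz": 0},{"tx": 0,"ty": 0,"tz": 0,"wx": 0,"wy": 0,"wz": 0}]}}

```text
time_s: 36.2
ee_pos: [622.8, 43.2, 216.6]
ee_rot: [180.0, -0.1, 0.0]
force: [0.3, -0.6, -3.3]
gripper_width: 51.4
gripper_force: 25.0
```

```bash
python3 -c "
from h import *
delta(621.5,44,190,0)
"
```

```text
t 36.2 tool delta cm [-0.13 -0.08  2.66] wz total 0.0 pose [622.8  43.2 216.6] [ 1.8e+02 -1.0e-01  0.0e+00]
```

>>> {"op": "move_arm", "data": {"plan": [{"tx": -0.12,"ty": -0.05,"tz": 1.3,"wx": 0,"wy": 0,"wz": 0},{"tx": 0,"ty": 0,"tz": 1.2,"wx": 0,"wy": 0,"wz": 0},{"tx": 0,"ty": 0,"tz": 0,"wx": 0,"wy": 0,"wz": 0},{"tx": 0,"ty": 0,"tz": 0,"wx": 0,"wy": 0,"wz": 0}]}}

```text
time_s: 36.53
ee_pos: [621.5, 44.2, 191.5]
ee_rot: [180.0, -0.1, 0.0]
force: [0.1, 0.4, -2.5]
gripper_width: 51.4
gripper_force: 25.0
```

>>> {"op": "move_arm", "data": {"plan": [{"tx": 0,"ty": 0,"tz": 1.1,"wx": 0,"wy": 0,"wz": 0},{"tx": 0,"ty": 0,"tz": 1.1,"wx": 0,"wy": 0,"wz": 0},{"tx": 0,"ty": 0,"tz": 1.1,"wx": 0,"wy": 0,"wz": 0},{"tx": 0,"ty": 0,"tz": 1,"wx": 0,"wy": 0,"wz": 0},{"tx": 0,"ty": 0,"tz": 0.3,"wx": 0,"wy": 0,"wz": 0},{"tx": 0,"ty": 0,"tz": 0,"wx": 0,"wy": 0,"wz": 0},{"tx": 0,"ty": 0,"tz": 0,"wx": 0,"wy": 0,"wz": 0}]}}

```text
time_s: 37.12
ee_pos: [621.2, 44.4, 144.2]
ee_rot: [180.0, 0.0, 0.0]
force: [0.2, -1.0, -3.5]
gripper_width: 51.5
gripper_force: 25.0
```

>>> {"op": "move_arm", "data": {"plan": [{"tx": 0,"ty": 0,"tz": 0.25,"wx": 0,"wy": 0,"wz": 0},{"tx": 0,"ty": 0,"tz": 0,"wx": 0,"wy": 0,"wz": 0},{"tx": 0,"ty": 0,"tz": 0,"wx": 0,"wy": 0,"wz": 0}]}}

```text
time_s: 37.37
ee_pos: [621.3, 44.4, 142.2]
ee_rot: [180.0, -0.0, 0.0]
force: [-0.2, 0.2, -3.5]
gripper_width: 51.4
gripper_force: 25.0
```

>>> {"op": "move_arm", "data": {"plan": [{"tx": 0,"ty": 0,"tz": 0,"wx": 0,"wy": 0,"wz": 0},{"tx": 0,"ty": 0,"tz": 0,"wx": 0,"wy": 0,"wz": 0},{"tx": 0,"ty": 0,"tz": 0,"wx": 0,"wy": 0,"wz": 0},{"tx": 0,"ty": 0,"tz": -1.5,"wx": 0,"wy": 0,"wz": 0},{"tx": 0,"ty": 0,"tz": -3.5,"wx": 0,"wy": 0,"wz": 0},{"tx": 0,"ty": 0,"tz": -4,"wx": 0,"wy": 0,"wz": 0},{"tx": 0,"ty": 0,"tz": -4,"wx": 0,"wy": 0,"wz": 0},{"tx": 0,"ty": 0,"tz": -3,"wx": 0,"wy": 0,"wz": 0},{"tx": 0,"ty": 0,"tz": 0,"wx": 0,"wy": 0,"wz": 0}], "gripper": 7.6}}

```text
time_s: 38.12
ee_pos: [624.2, 44.6, 310.8]
ee_rot: [-180.0, -0.9, 0.0]
force: [-0.2, 0.9, 0.7]
gripper_width: 76.0
gripper_force: 0.0
```

>>> {"op": "move_arm", "data": {"plan": [{"tx": -1.52,"ty": 3.23,"tz": 0,"wx": 0,"wy": 0,"wz": 0},{"tx": -1.52,"ty": 3.23,"tz": 0,"wx": 0,"wy": 0,"wz": 0},{"tx": -1.52,"ty": 3.23,"tz": 0,"wx": 0,"wy": 0,"wz": 0},{"tx": -1.52,"ty": 3.23,"tz": 0,"wx": 0,"wy": 0,"wz": 0},{"tx": -1.52,"ty": 3.23,"tz": 0,"wx": 0,"wy": 0,"wz": 0},{"tx": -1.52,"ty": 3.23,"tz": 0,"wx": 0,"wy": 0,"wz": 0},{"tx": 0,"ty": 0,"tz": 0,"wx": 0,"wy": 0,"wz": 0},{"tx": 0,"ty": 0,"tz": 0,"wx": 0,"wy": 0,"wz": 0},{"tx": 0,"ty": 0,"tz": 0,"wx": 0,"wy": 0,"wz": 0}]}}

```text
time_s: 38.87
ee_pos: [530.3, -149.1, 302.1]
ee_rot: [-180.0, -0.0, 0.0]
force: [0.2, -0.1, -0.5]
gripper_width: 75.9
gripper_force: 0.0
```

```bash
python3 -c "
from h import *
import pickle
f=grab_frame('wrist');pickle.dump(f,open('w9.pkl','wb'))
c=proj(f,(621,-150,120))[0];print(c)
delta(621,-150,200,180)
x,y=int(c[0])-90,int(c[1])-70
x=max(x,0);y=max(y,0);print(x,y);save(f,'w9.png',(x,y,x+180,y+140),4)
p=proj(f,[(621,44,207),(611,138,207)]);print(p)
"
```

```text
[320.35037241 101.78105616]
t 38.9 tool delta cm [ 9.05  0.15 10.2 ] wz total -3.14 pose [ 530.5 -148.6  301.9] [-1.8e+02 -0.0e+00  1.0e-01]
230 31
[[ 94.97707478  97.3996664 ]
 [ -3.92119072 111.40784458]]
```

View pics/w9.png

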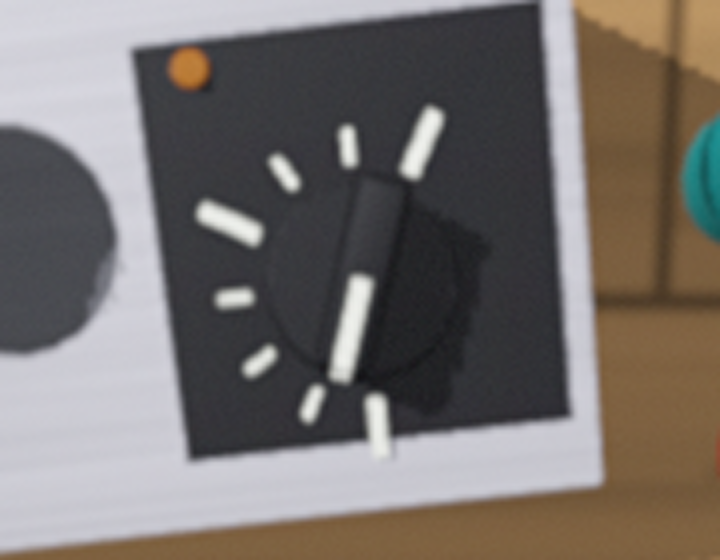

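The dial is clear. The pointer line runs from (360,278) to (342,380), between OFF (378,427) and 30 (312,403). The 60 mark is at (229,223) and 90 at (423,142).

```bash
python3 -c "
from h import *
import pickle
np.set_printoptions(suppress=True,precision=1)
f=pickle.load(open('w9.pkl','rb'))
c=lambda *p:np.array(p)/4+[230,31]
M=onz(f,c((378,427),(312,403),(260,362),(234,298),(229,223),(284,173),(348,146),(423,142)),121)[:,:2]
# OFF 60 90 long: use centers of short only for circle
k=np.arange(8)*30
from scipy.optimize import least_squares
lng=np.array([1,0,0,0,1,0,0,1])
def res(p):
    a=np.radians(180+p[2]-k); r=p[3]+p[4]*lng
    return (M-np.c_[p[0]+r*np.cos(a),p[1]+r*np.sin(a)]).ravel()
s=least_squares(res,[621,-150,6,36,4]);print(s.x,np.abs(s.fun).max())
B=onz(f,c((360,278),(342,380)),154)[:,:2];d=B[1]-B[0];print(B,np.degrees(np.arctan2(d[1],d[0])))
E=onz(f,c((385,180),(342,380)),154)[:,:2];print(E.mean(0),np.linalg.norm(E[0]-E[1]))
"
```

```text
[ 621.  -150.3    6.4   36.2    4.1] 0.3653917322446034
[[ 620.2 -149.6]
 [ 595.  -145. ]] 169.57727129371042
[ 619.3 -150.4] 49.95398391928761
```

>>> {"op": "move_arm", "data": {"plan": [{"tx": 3,"ty": 0.05,"tz": 0,"wx": 0,"wy": 0,"wz": 0},{"tx": 3,"ty": 0.05,"tz": 0,"wx": 0,"wy": 0,"wz": 0},{"tx": 3,"ty": 0.05,"tz": 0,"wx": 0,"wy": 0,"wz": 0},{"tx": 0,"ty": 0,"tz": 0,"wx": 0,"wy": 0,"wz": -0.118},{"tx": 0,"ty": 0,"tz": 0,"wx": 0,"wy": 0,"wz": -0.118},{"tx": 0,"ty": 0,"tz": 0,"wx": 0,"wy": 0,"wz": -0.118},{"tx": 0,"ty": 0,"tz": 0,"wx": 0,"wy": 0,"wz": -0.118},{"tx": 0,"ty": 0,"tz": 0,"wx": 0,"wy": 0,"wz": -0.118},{"tx": 0,"ty": 0,"tz": 0,"wx": 0,"wy": 0,"wz": -0.118},{"tx": 0,"ty": 0,"tz": 0,"wx": 0,"wy": 0,"wz": -0.118},{"tx": 0,"ty": 0,"tz": 0,"wx": 0,"wy": 0,"wz": -0.118},{"tx": 0,"ty": 0,"tz": 0,"wx": 0,"wy": 0,"wz": -0.118}], "gripper": 4.5}}

```text
time_s: 39.92
ee_pos: [620.9, -148.9, 301.6]
ee_rot: [-180.0, -0.0, 61.4]
force: [0.7, -0.6, -0.4]
gripper_width: 44.9
gripper_force: 0.0
```

>>> {"op": "move_arm", "data": {"plan": [{"tx": 0,"ty": 0,"tz": 0,"wx": 0,"wy": 0,"wz": -0.118},{"tx": 0,"ty": 0,"tz": 0,"wx": 0,"wy": 0,"wz": -0.118},{"tx": 0,"ty": 0,"tz": 0,"wx": 0,"wy": 0,"wz": -0.118},{"tx": 0,"ty": 0,"tz": 0,"wx": 0,"wy": 0,"wz": -0.118},{"tx": 0,"ty": 0,"tz": 0,"wx": 0,"wy": 0,"wz": -0.118},{"tx": 0,"ty": 0,"tz": 0,"wx": 0,"wy": 0,"wz": -0.118},{"tx": 0,"ty": 0,"tz": 0,"wx": 0,"wy": 0,"wz": -0.118},{"tx": 0,"ty": 0,"tz": 0,"wx": 0,"wy": 0,"wz": -0.118},{"tx": 0,"ty": 0,"tz": 0,"wx": 0,"wy": 0,"wz": -0.118},{"tx": 0,"ty": 0,"tz": 0,"wx": 0,"wy": 0,"wz": -0.118},{"tx": 0,"ty": 0,"tz": 0,"wx": 0,"wy": 0,"wz": -0.118},{"tx": 0,"ty": 0,"tz": 0,"wx": 0,"wy": 0,"wz": -0.118}]}}

```text
time_s: 40.92
ee_pos: [620.9, -149.0, 301.6]
ee_rot: [180.0, -0.0, 142.5]
force: [-1.3, -0.4, 0.7]
gripper_width: 45.3
gripper_force: 0.0
```

>>> {"op": "move_arm", "data": {"plan": [{"tx": 0,"ty": 0,"tz": 0,"wx": 0,"wy": 0,"wz": -0.118},{"tx": 0,"ty": 0,"tz": 0,"wx": 0,"wy": 0,"wz": -0.118},{"tx": 0,"ty": 0,"tz": 0,"wx": 0,"wy": 0,"wz": -0.118},{"tx": 0,"ty": 0,"tz": 0,"wx": 0,"wy": 0,"wz": -0.118},{"tx": 0,"ty": 0,"tz": 2,"wx": 0,"wy": 0,"wz": 0},{"tx": 0,"ty": 0,"tz": 2,"wx": 0,"wy": 0,"wz": 0},{"tx": 0,"ty": 0,"tz": 2,"wx": 0,"wy": 0,"wz": 0},{"tx": 0,"ty": 0,"tz": 2,"wx": 0,"wy": 0,"wz": 0},{"tx": 0,"ty": 0,"tz": 2,"wx": 0,"wy": 0,"wz": 0},{"tx": 0,"ty": 0,"tz": 2,"wx": 0,"wy": 0,"wz": 0},{"tx": 0,"ty": 0,"tz": 0,"wx": 0,"wy": 0,"wz": 0},{"tx": 0,"ty": 0,"tz": 0,"wx": 0,"wy": 0,"wz": 0}]}}

```text
time_s: 41.92
ee_pos: [620.2, -149.4, 181.0]
ee_rot: [180.0, -0.1, 169.2]
force: [-0.7, -0.6, -0.3]
gripper_width: 45.3
gripper_force: 0.0
```

```bash
python3 -c "
from h import *
delta(620.7,-150.2,135,169.6)
print(env.state()['qpos'])
caddycheck()
"
```

```text
t 41.9 tool delta cm [-0.08 -0.07  4.6 ] wz total -0.007 pose [ 620.2 -149.4  181. ] [ 1.800e+02 -1.000e-01  1.692e+02]
[-1.45802212e+01  2.52310651e+01  8.36772594e+01  8.88239874e-03
  7.12276982e+01 -9.37625186e+01]
scene diff 13.19 shift ((0.3081215126242469, -0.010884648612851322), 0.5195968339472641)
side diff 20.6 shift ((0.606199021308008, 0.8696107170975793), 0.3456156867345174)
```

>>> {"op": "move_arm", "data": {"plan": [{"tx": 0,"ty": 0,"tz": 1.2,"wx": 0,"wy": 0,"wz": 0},{"tx": 0,"ty": 0,"tz": 1.2,"wx": 0,"wy": 0,"wz": 0},{"tx": 0,"ty": 0,"tz": 1.2,"wx": 0,"wy": 0,"wz": 0},{"tx": 0,"ty": 0,"tz": 0.9,"wx": 0,"wy": 0,"wz": 0},{"tx": 0,"ty": 0,"tz": 0,"wx": 0,"wy": 0,"wz": 0},{"tx": 0,"ty": 0,"tz": 0,"wx": 0,"wy": 0,"wz": 0}]}}

```text
time_s: 42.52
ee_pos: [620.5, -150.9, 137.6]
ee_rot: [-180.0, 0.0, 169.1]
force: [0.1, -0.4, 0.2]
gripper_width: 45.2
gripper_force: 0.0
```

>>> {"op": "move_arm", "data": {"plan": [{"tx": 0,"ty": 0,"tz": 0,"wx": 0,"wy": 0,"wz": 0},{"tx": 0,"ty": 0,"tz": 0,"wx": 0,"wy": 0,"wz": 0},{"tx": 0,"ty": 0,"tz": 0,"wx": 0,"wy": 0,"wz": 0},{"tx": 0,"ty": 0,"tz": 0,"wx": 0,"wy": 0,"wz": 0},{"tx": 0,"ty": 0,"tz": 0,"wx": 0,"wy": 0,"wz": 0},{"tx": 0,"ty": 0,"tz": 0,"wx": 0,"wy": 0,"wz": 0}], "gripper": 0.5, "force": 12}}

```text
time_s: 43.02
ee_pos: [620.3, -149.8, 137.4]
ee_rot: [179.9, 0.0, 169.0]
force: [0.2, 4.2, 2.4]
gripper_width: 14.7
gripper_force: 12.0
```

>>> {"op": "move_arm", "data": {"plan": [{"tx": 0,"ty": 0,"tz": 0,"wx": 0,"wy": 0,"wz": 0.12},{"tx": 0,"ty": 0,"tz": 0,"wx": 0,"wy": 0,"wz": 0.12},{"tx": 0,"ty": 0,"tz": 0,"wx": 0,"wy": 0,"wz": 0.12},{"tx": 0,"ty": 0,"tz": 0,"wx": 0,"wy": 0,"wz": 0.12},{"tx": 0,"ty": 0,"tz": 0,"wx": 0,"wy": 0,"wz": 0.12},{"tx": 0,"ty": 0,"tz": 0,"wx": 0,"wy": 0,"wz": 0.12},{"tx": 0,"ty": 0,"tz": 0,"wx": 0,"wy": 0,"wz": 0.12},{"tx": 0,"ty": 0,"tz": 0,"wx": 0,"wy": 0,"wz": 0.12},{"tx": 0,"ty": 0,"tz": 0,"wx": 0,"wy": 0,"wz": 0.12},{"tx": 0,"ty": 0,"tz": 0,"wx": 0,"wy": 0,"wz": 0.12},{"tx": 0,"ty": 0,"tz": 0,"wx": 0,"wy": 0,"wz": 0.12},{"tx": 0,"ty": 0,"tz": 0,"wx": 0,"wy": 0,"wz": 0.12}]}}

```text
time_s: 44.02
ee_pos: [621.0, -149.2, 137.4]
ee_rot: [179.9, -0.2, 86.2]
force: [1.5, 5.9, 1.7]
gripper_width: 15.1
gripper_force: 12.0
```

>>> {"op": "move_arm", "data": {"plan": [{"tx": 0,"ty": 0,"tz": 0,"wx": 0,"wy": 0,"wz": 0.12},{"tx": 0,"ty": 0,"tz": 0,"wx": 0,"wy": 0,"wz": 0.12},{"tx": 0,"ty": 0,"tz": 0,"wx": 0,"wy": 0,"wz": 0.11},{"tx": 0,"ty": 0,"tz": 0,"wx": 0,"wy": 0,"wz": 0},{"tx": 0,"ty": 0,"tz": 0,"wx": 0,"wy": 0,"wz": 0},{"tx": 0,"ty": 0,"tz": 0,"wx": 0,"wy": 0,"wz": 0}]}}

```text
time_s: 44.52
ee_pos: [621.2, -149.3, 137.4]
ee_rot: [179.9, -0.2, 66.5]
force: [2.6, 5.2, 1.0]
gripper_width: 15.3
gripper_force: 12.0
```

>>> {"op": "move_arm", "data": {"plan": [{"tx": 0,"ty": 0,"tz": 0,"wx": 0,"wy": 0,"wz": 0},{"tx": 0,"ty": 0,"tz": 0,"wx": 0,"wy": 0,"wz": 0},{"tx": 0,"ty": 0,"tz": 0,"wx": 0,"wy": 0,"wz": 0},{"tx": 0,"ty": 0,"tz": -2,"wx": 0,"wy": 0,"wz": 0},{"tx": 0,"ty": 0,"tz": -3.5,"wx": 0,"wy": 0,"wz": 0},{"tx": 0,"ty": 0,"tz": -3.5,"wx": 0,"wy": 0,"wz": 0},{"tx": 0,"ty": 0,"tz": -3.5,"wx": 0,"wy": 0,"wz": 0},{"tx": 0,"ty": 0,"tz": -3.5,"wx": 0,"wy": 0,"wz": 0},{"tx": 0,"ty": 0,"tz": 0,"wx": 0,"wy": 0,"wz": 0.116},{"tx": 0,"ty": 0,"tz": 0,"wx": 0,"wy": 0,"wz": 0.116},{"tx": 0,"ty": 0,"tz": 0,"wx": 0,"wy": 0,"wz": 0.116},{"tx": 0,"ty": 0,"tz": 0,"wx": 0,"wy": 0,"wz": 0.116}], "gripper": 4.5}}

```text
time_s: 45.52
ee_pos: [619.9, -151.4, 297.1]
ee_rot: [180.0, 0.0, 39.6]
force: [-0.2, 0.1, 0.0]
gripper_width: 45.1
gripper_force: 0.0
```

>>> {"op": "move_arm", "data": {"plan": [{"tx": 0,"ty": 0,"tz": 0,"wx": 0,"wy": 0,"wz": 0.116},{"tx": 0,"ty": 0,"tz": 0,"wx": 0,"wy": 0,"wz": 0.116},{"tx": 0,"ty": 0,"tz": 0,"wx": 0,"wy": 0,"wz": 0.116},{"tx": 0,"ty": 0,"tz": 0,"wx": 0,"wy": 0,"wz": 0.116},{"tx": 0,"ty": 0,"tz": 0,"wx": 0,"wy": 0,"wz": 0.116},{"tx": 0,"ty": 0,"tz": 0,"wx": 0,"wy": 0,"wz": 0.116},{"tx": -3,"ty": -2,"tz": 0,"wx": 0,"wy": 0,"wz": 0},{"tx": -3,"ty": -2,"tz": 0,"wx": 0,"wy": 0,"wz": 0},{"tx": -2.5,"ty": -3,"tz": 0,"wx": 0,"wy": 0,"wz": 0},{"tx": -1,"ty": -3.8,"tz": 0,"wx": 0,"wy": 0,"wz": 0},{"tx": -1,"ty": -3.8,"tz": 0,"wx": 0,"wy": 0,"wz": 0},{"tx": 0,"ty": -3.8,"tz": 0,"wx": 0,"wy": 0,"wz": 0}], "gripper": 0}}

```text
time_s: 46.52
ee_pos: [512.7, 33.7, 297.5]
ee_rot: [180.0, 0.0, -0.0]
force: [0.8, -0.4, 0.1]
gripper_width: 0.8
gripper_force: 0.0
```

>>> {"op": "move_arm", "data": {"plan": [{"tx": 0,"ty": 0,"tz": 0,"wx": 0,"wy": 0.112,"wz": 0},{"tx": 0,"ty": 0,"tz": 0,"wx": 0,"wy": 0.112,"wz": 0},{"tx": 0,"ty": 0,"tz": 0,"wx": 0,"wy": 0.112,"wz": 0},{"tx": 0,"ty": 0,"tz": 0,"wx": 0,"wy": 0.112,"wz": 0},{"tx": 0,"ty": 0,"tz": 0,"wx": 0,"wy": 0.112,"wz": 0},{"tx": 0,"ty": 0,"tz": 0,"wx": 0,"wy": 0.112,"wz": 0},{"tx": 0,"ty": 0,"tz": 0,"wx": 0,"wy": 0.112,"wz": 0},{"tx": 0,"ty": 0,"tz": 0,"wx": 0,"wy": 0,"wz": 0},{"tx": 0,"ty": 0,"tz": 0,"wx": 0,"wy": 0,"wz": 0}]}}

```text
time_s: 47.27
ee_pos: [513.3, 32.7, 295.8]
ee_rot: [179.9, -44.7, 0.1]
force: [0.4, 0.4, 0.8]
gripper_width: 0.3
gripper_force: 0.0
```

```bash
python3 -c "
from h import *
s=env.state();print(s['qpos'])
Rt=R.from_euler('xyz',s['ee_rot'],degrees=True).as_matrix();print(Rt.round(3))
delta(540,44,170)
f=grab_frame('scene');g=grab_frame('side')
import pickle;pickle.dump((f,g),open('s2.pkl','wb'))
caddycheck()
"
```

```text
[  4.3788012   -9.03035748 122.67826216  -8.26896806  21.95900756
 100.71861881]
[[ 0.711  0.001  0.703]
 [ 0.001 -1.    -0.   ]
 [ 0.703  0.001 -0.711]]
t 47.3 tool delta cm [-6.95 -1.14 10.82] wz total None pose [513.3  32.7 295.8] [ 1.799e+02 -4.470e+01  1.000e-01]
scene diff 13.01 shift ((0.365972302287787, 0.006002113862926706), 0.5294056103553301)
side diff 20.1 shift ((0.5924953896134753, 0.9639195403608127), 0.3288118165334066)
```

>>> {"op": "move_arm", "data": {"plan": [{"tx": -1.74,"ty": -0.28,"tz": 2.7,"wx": 0,"wy": 0,"wz": 0},{"tx": -1.74,"ty": -0.28,"tz": 2.7,"wx": 0,"wy": 0,"wz": 0},{"tx": -1.74,"ty": -0.28,"tz": 2.7,"wx": 0,"wy": 0,"wz": 0},{"tx": -1.74,"ty": -0.28,"tz": 2.7,"wx": 0,"wy": 0,"wz": 0},{"tx": 0,"ty": 0,"tz": 0,"wx": 0,"wy": 0,"wz": 0},{"tx": 0,"ty": 0,"tz": 0,"wx": 0,"wy": 0,"wz": 0},{"tx": 0,"ty": 0,"tz": 0,"wx": 0,"wy": 0,"wz": 0}]}}

```text
time_s: 48.05
ee_pos: [538.2, 35.2, 209.8]
ee_rot: [179.3, -45.2, -0.1]
force: [-0.5, -0.1, 0.5]
gripper_width: 0.5
gripper_force: 0.0
```

```bash
python3 -c "
from h import *
delta(581.5,44,169.5)
print(env.state()['qpos'])
"
```

```text
t 48.0 tool delta cm [ 0.19 -0.95  5.9 ] wz total None pose [538.2  35.2 209.8] [ 1.793e+02 -4.520e+01 -1.000e-01]
[  5.30560773  -0.22291011 129.91801237 -40.3934355    6.92113421
 133.9928566 ]
```

J5 is getting close to its limit at 45° tilt, so I'll use about 30° instead.

>>> {"op": "move_arm", "data": {"plan": [{"tx": 0,"ty": 0,"tz": 0,"wx": 0,"wy": -0.087,"wz": 0},{"tx": 0,"ty": 0,"tz": 0,"wx": 0,"wy": -0.087,"wz": 0},{"tx": 0,"ty": 0,"tz": 0,"wx": 0,"wy": -0.087,"wz": 0},{"tx": 0,"ty": 0,"tz": 0,"wx": 0,"wy": 0,"wz": 0},{"tx": 0,"ty": 0,"tz": 0,"wx": 0,"wy": 0,"wz": 0},{"tx": 0,"ty": 0,"tz": 0,"wx": 0,"wy": 0,"wz": 0}]}}

```text
time_s: 48.55
ee_pos: [538.1, 27.9, 209.0]
ee_rot: [178.4, -35.0, -0.5]
force: [-0.5, -0.0, 0.4]
gripper_width: 0.6
gripper_force: 0.0
```

```bash
python3 -c "
from h import *
delta(545,44,172)
print(env.state()['qpos'])
"
```

```text
t 48.5 tool delta cm [-1.57 -1.71  3.37] wz total None pose [538.1  27.9 209. ] [178.4 -35.   -0.5]
[  4.56797289   1.13102296 121.84507767 -11.84061234  22.68060312
 105.11476752]
```

>>> {"op": "move_arm", "data": {"plan": [{"tx": 0,"ty": 0,"tz": 0,"wx": 0.014,"wy": -0.087,"wz": 0},{"tx": 0,"ty": 0,"tz": 0,"wx": 0.014,"wy": 0,"wz": 0},{"tx": -0.47,"ty": -0.55,"tz": 1.15,"wx": 0,"wy": 0,"wz": 0},{"tx": -0.47,"ty": -0.55,"tz": 1.15,"wx": 0,"wy": 0,"wz": 0},{"tx": -0.47,"ty": -0.55,"tz": 1.15,"wx": 0,"wy": 0,"wz": 0},{"tx": 0,"ty": 0,"tz": 0,"wx": 0,"wy": 0,"wz": 0},{"tx": 0,"ty": 0,"tz": 0,"wx": 0,"wy": 0,"wz": 0},{"tx": 0,"ty": 0,"tz": 0,"wx": 0,"wy": 0,"wz": 0}]}}

```text
time_s: 49.22
ee_pos: [543.5, 44.4, 172.4]
ee_rot: [-180.0, -30.0, -0.6]
force: [-0.3, -1.0, 0.2]
gripper_width: 0.8
gripper_force: 0.0
```

```bash
python3 -c "
from h import *
delta(574,44,172)
print(env.state()['qpos'])
"
```

```text
t 49.2 tool delta cm [2.62 0.01 1.55] wz total None pose [543.5  44.4 172.4] [-180.   -30.    -0.6]
[  5.23457288   5.48104847 120.66195982  -7.04406444  24.15632786
 101.50169997]
```

>>> {"op": "move_arm", "data": {"plan": [{"tx": 0.65,"ty": 0,"tz": 0.39,"wx": 0,"wy": 0,"wz": 0},{"tx": 0.65,"ty": 0,"tz": 0.39,"wx": 0,"wy": 0,"wz": 0},{"tx": 0.65,"ty": 0,"tz": 0.39,"wx": 0,"wy": 0,"wz": 0},{"tx": 0.65,"ty": 0,"tz": 0.39,"wx": 0,"wy": 0,"wz": 0},{"tx": 0,"ty": 0,"tz": 0,"wx": 0,"wy": 0,"wz": 0},{"tx": 0,"ty": 0,"tz": 0,"wx": 0,"wy": 0,"wz": 0}]}}

```text
time_s: 49.72
ee_pos: [574.6, 44.1, 171.4]
ee_rot: [-180.0, -29.9, -0.6]
force: [-0.6, -0.7, 0.1]
gripper_width: 0.5
gripper_force: 0.0
```

>>> {"op": "move_arm", "data": {"plan": [{"tx": 0.6,"ty": 0,"tz": -1.04,"wx": 0,"wy": 0,"wz": 0},{"tx": 0.76,"ty": 0,"tz": -0.71,"wx": 0,"wy": 0,"wz": 0},{"tx": 0.76,"ty": 0,"tz": -0.72,"wx": 0,"wy": 0,"wz": 0},{"tx": 0.83,"ty": 0,"tz": -0.45,"wx": 0,"wy": 0,"wz": 0},{"tx": 0.84,"ty": 0,"tz": -0.44,"wx": 0,"wy": 0,"wz": 0},{"tx": 1.63,"ty": 0,"tz": -0.22,"wx": 0,"wy": 0,"wz": 0},{"tx": 1.59,"ty": 0,"tz": 0.45,"wx": 0,"wy": 0,"wz": 0},{"tx": 1.47,"ty": 0,"tz": 0.85,"wx": 0,"wy": 0,"wz": 0},{"tx": 0.89,"ty": 0,"tz": 0.86,"wx": 0,"wy": 0,"wz": 0},{"tx": 0,"ty": 0,"tz": 0,"wx": 0,"wy": 0,"wz": 0},{"tx": 0,"ty": 0,"tz": 0,"wx": 0,"wy": 0,"wz": 0}]}}

```text
time_s: 50.63
ee_pos: [647.7, 43.3, 229.2]
ee_rot: [-180.0, -29.8, -0.6]
force: [-1.4, -0.0, -0.4]
gripper_width: 0.4
gripper_force: 0.2
```

```bash
python3 -c "
from h import *
delta(561,140,172)
print(env.state()['qpos'])
"
```

```text
t 50.6 tool delta cm [-10.46  -9.58   0.61] wz total None pose [647.7  43.3 229.2] [-180.   -29.8   -0.6]
[  3.96914039  11.32279976 103.82920709  -3.89811749  35.20824182
  97.17839188]
```

>>> {"op": "move_arm", "data": {"plan": [{"tx": -0.05,"ty": 0,"tz": -2.9,"wx": 0,"wy": 0,"wz": 0},{"tx": -0.05,"ty": 0,"tz": -2.9,"wx": 0,"wy": 0,"wz": 0},{"tx": -2.2,"ty": 0,"tz": -1.25,"wx": 0,"wy": 0,"wz": 0},{"tx": -2.2,"ty": 0,"tz": -1.25,"wx": 0,"wy": 0,"wz": 0},{"tx": -2.2,"ty": 0,"tz": -1.25,"wx": 0,"wy": 0,"wz": 0},{"tx": -1.3,"ty": -2.4,"tz": -0.8,"wx": 0,"wy": 0,"wz": 0},{"tx": 0,"ty": -2.4,"tz": 0,"wx": 0,"wy": 0,"wz": 0},{"tx": 0,"ty": -2.4,"tz": 0,"wx": 0,"wy": 0,"wz": 0},{"tx": 0,"ty": -2.4,"tz": 0,"wx": 0,"wy": 0,"wz": 0},{"tx": 0,"ty": 0,"tz": 0,"wx": 0,"wy": 0,"wz": 0},{"tx": 0,"ty": 0,"tz": 0,"wx": 0,"wy": 0,"wz": 0}]}}

```text
time_s: 51.55
ee_pos: [527.1, 141.3, 279.8]
ee_rot: [180.0, -29.9, -0.5]
force: [0.1, 0.9, -0.7]
gripper_width: 0.3
gripper_force: 0.0
```

```bash
python3 -c "
from h import *
delta(530,141,172)
print(env.state()['qpos'])
"
```

```text
t 51.5 tool delta cm [-5.11  0.03  9.49] wz total None pose [527.1 141.3 279.8] [180.  -29.9  -0.5]
[ 19.92113373   0.15649435 109.08582363 -14.61426141  43.40588674
 118.57837215]
```

>>> {"op": "move_arm", "data": {"plan": [{"tx": -1.02,"ty": 0,"tz": 1.9,"wx": 0,"wy": 0,"wz": 0},{"tx": -1.02,"ty": 0,"tz": 1.9,"wx": 0,"wy": 0,"wz": 0},{"tx": -1.02,"ty": 0,"tz": 1.9,"wx": 0,"wy": 0,"wz": 0},{"tx": -1.02,"ty": 0,"tz": 1.9,"wx": 0,"wy": 0,"wz": 0},{"tx": -1.02,"ty": 0,"tz": 1.9,"wx": 0,"wy": 0,"wz": 0},{"tx": 0,"ty": 0,"tz": 0,"wx": 0,"wy": 0,"wz": 0},{"tx": 0,"ty": 0,"tz": 0,"wx": 0,"wy": 0,"wz": 0}]}}

```text
time_s: 52.13
ee_pos: [530.6, 139.3, 171.7]
ee_rot: [180.0, -29.8, -0.7]
force: [1.7, -0.5, -0.0]
gripper_width: 0.6
gripper_force: 0.0
```

```bash
python3 -c "
from h import *
delta(564,141,171.5)
print(env.state()['qpos'])
"
```

```text
t 52.1 tool delta cm [ 2.89 -0.21  1.67] wz total None pose [530.6 139.3 171.7] [180.  -29.8  -0.7]
[ 19.5548243    6.54430949 119.41621636 -21.88340373  27.51939112
 127.32159134]
```

>>> {"op": "move_arm", "data": {"plan": [{"tx": 0.72,"ty": -0.05,"tz": 0.42,"wx": 0,"wy": 0,"wz": 0},{"tx": 0.72,"ty": -0.05,"tz": 0.42,"wx": 0,"wy": 0,"wz": 0},{"tx": 0.72,"ty": -0.05,"tz": 0.42,"wx": 0,"wy": 0,"wz": 0},{"tx": 0.72,"ty": -0.05,"tz": 0.42,"wx": 0,"wy": 0,"wz": 0},{"tx": 0,"ty": 0,"tz": 0,"wx": 0,"wy": 0,"wz": 0},{"tx": 0,"ty": 0,"tz": 0,"wx": 0,"wy": 0,"wz": 0}]}}

```text
time_s: 52.63
ee_pos: [565.4, 142.3, 172.5]
ee_rot: [-179.9, -29.9, -0.7]
force: [0.2, 0.0, 0.8]
gripper_width: 0.6
gripper_force: 0.0
```

>>> {"op": "move_arm", "data": {"plan": [{"tx": 0.6,"ty": 0,"tz": -1.04,"wx": 0,"wy": 0,"wz": 0},{"tx": 0.76,"ty": 0,"tz": -0.71,"wx": 0,"wy": 0,"wz": 0},{"tx": 0.76,"ty": 0,"tz": -0.72,"wx": 0,"wy": 0,"wz": 0},{"tx": 0.83,"ty": 0,"tz": -0.45,"wx": 0,"wy": 0,"wz": 0},{"tx": 0.84,"ty": 0,"tz": -0.44,"wx": 0,"wy": 0,"wz": 0},{"tx": 1.63,"ty": 0.1,"tz": -0.22,"wx": 0,"wy": 0,"wz": 0},{"tx": 1.59,"ty": 0.15,"tz": 0.45,"wx": 0,"wy": 0,"wz": 0},{"tx": 1.47,"ty": 0.15,"tz": 0.85,"wx": 0,"wy": 0,"wz": 0},{"tx": 0.89,"ty": 0.1,"tz": 0.86,"wx": 0,"wy": 0,"wz": 0},{"tx": 0,"ty": 0,"tz": 0,"wx": 0,"wy": 0,"wz": 0},{"tx": 0,"ty": 0,"tz": 0,"wx": 0,"wy": 0,"wz": 0}]}}

```text
time_s: 53.55
ee_pos: [638.5, 136.2, 230.3]
ee_rot: [-180.0, -29.8, -0.6]
force: [-2.2, -0.3, 0.7]
gripper_width: 0.3
gripper_force: 0.2
```

>>> {"op": "move_arm", "data": {"plan": [{"tx": -0.05,"ty": 0,"tz": -2.9,"wx": 0,"wy": 0,"wz": 0},{"tx": -0.05,"ty": 0,"tz": -2.9,"wx": 0,"wy": 0,"wz": 0},{"tx": -2.2,"ty": 0,"tz": -1.25,"wx": 0,"wy": 0,"wz": 0},{"tx": -2.2,"ty": 0,"tz": -1.25,"wx": 0,"wy": 0,"wz": 0},{"tx": -2.2,"ty": 0,"tz": -1.25,"wx": 0,"wy": 0,"wz": 0},{"tx": -2.2,"ty": 0,"tz": -1.25,"wx": 0,"wy": -0.1,"wz": 0},{"tx": 0,"ty": 0,"tz": -1.5,"wx": 0,"wy": -0.1,"wz": 0},{"tx": 0,"ty": 0,"tz": -1.5,"wx": 0,"wy": -0.1,"wz": 0},{"tx": 0,"ty": 3,"tz": -1.5,"wx": 0,"wy": -0.1,"wz": 0},{"tx": 0,"ty": 3,"tz": -1.5,"wx": 0,"wy": -0.1,"wz": 0},{"tx": 0,"ty": 3,"tz": 0,"wx": 0,"wy": 0,"wz": 0},{"tx": 0,"ty": 3,"tz": 0,"wx": 0,"wy": 0,"wz": 0}]}}

```text
time_s: 54.55
ee_pos: [491.0, 16.8, 338.2]
ee_rot: [-180.0, -1.3, -0.6]
force: [0.1, -0.4, -1.1]
gripper_width: 0.7
gripper_force: 0.0
```

```bash
python3 -c "
from h import *
import pickle
delta(480,30,400,0)
fr={n:grab_frame(n) for n in('scene','side','wrist')};pickle.dump(fr,open('s3.pkl','wb'))
a=fr['scene']['color'][145:310,205:425];b=fr['side']['color'][105:285,185:405];c=fr['wrist']['color'][0:250]
r=lambda i,w,h:cv2.resize(i[:,:,::-1],(w,h),interpolation=cv2.INTER_CUBIC)
cv2.imwrite('pics/fin.png',np.vstack([np.hstack([r(a,400,300),r(b,400,300)]),r(c,800,300)]))
caddycheck()
"
```

```text
t 54.5 tool delta cm [-0.97 -1.31 -6.21] wz total -0.01 pose [491.   16.8 338.2] [-180.    -1.3   -0.6]
scene diff 13.21 shift ((0.3164289516603489, -0.07191301844084563), 0.5212202392978432)
side diff 21.04 shift ((0.5370746326597882, 0.90390004644604), 0.3505039817492167)
```

View pics/fin.png

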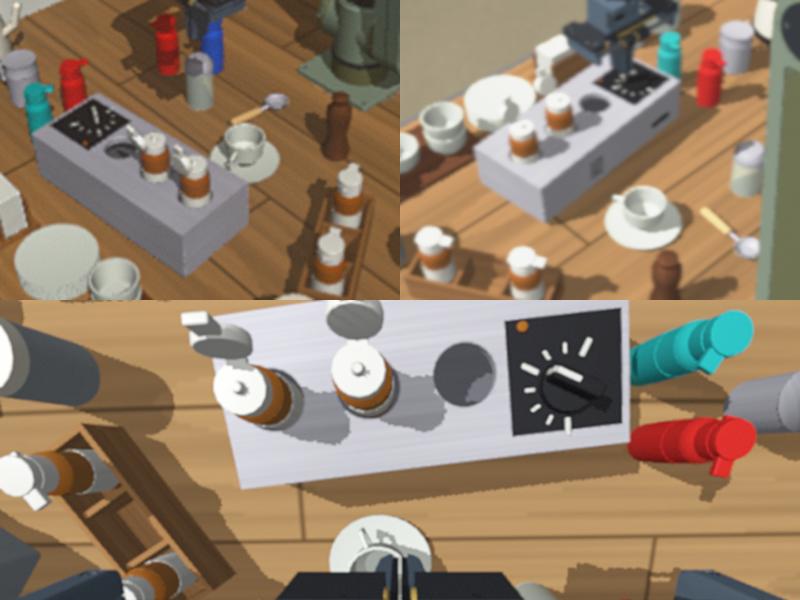

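Both cold lids stand open beyond upright, at (355,318) and (215,330). The hot bottles stand shut in the caddy, and the pointer is towards 60. I'll check the pointer angle numerically, then retreat is already clear.

```bash
python3 -c "
from h import *
import pickle
f=pickle.load(open('s3.pkl','rb'))['wrist']
im=f['color'].astype(int); c=proj(f,(620.7,-150.2,154))[0]; e=proj(f,(620.7+25*np.cos(np.radians(66.4)),-150.2+25*np.sin(np.radians(66.4)),154))[0]; print(c,e)
m=(im.min(2)>150).astype(np.uint8); n,l,s,q=cv2.connectedComponentsWithStats(m)
for i in range(1,n):
    if np.linalg.norm(q[i]-(c+e)/2)<40 and s[i,4]<400:
        ys,xs=np.where(l==i); P=onz(f,np.c_[xs,ys],154)[:,:2]; d=np.linalg.svd(P-P.mean(0))[2][0]
        print(q[i].round(1),s[i,4],P.mean(0).round(1),np.degrees(np.arctan2(d[1],d[0]))%180)
"
```

```text
[465.08967641  66.46910278] [445.40358885  56.99021334]
[468.2  38.6] 78 [ 649.7 -151.4] 156.3564055559432
[451.5  39.2] 32 [ 649.  -132.9] 9.620325083566541
[436.8  45.5] 30 [ 642.7 -117. ] 39.89481071726411
[423.6  57.1] 75 [ 630.8 -102.9] 66.37723974220397
[453.1  60.5] 146 [ 627.  -136.2] 70.71997441667644
[423.5  74.6] 28 [ 612.3 -103.7] 93.5423100067057
[428.1  89.5] 25 [ 596.3 -109.9] 125.15198109522706
```

```bash
python3 -c "
from workcell import env
print(env.job_done())"
```

```text
the job is handed in; nothing more can be done
None
```

I handed the job in: both hot bottles stand shut in the caddy and both cold bottles stand open in wells 1 and 2. The thermostat is set at 60 (pointer measured within about 4° of the mark; 6.9° is allowed), but handing in returned no verdict.

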